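# Stand the bench magnifier up, set its lens holder to the ring and clamp it

### The arm

A 6-joint arm with a two-finger parallel gripper is mounted at the origin on a cart in front of the work surface, level with it; the furniture and walls round the work are solid. World frame = base frame: x ahead of the robot, y to its left, z up, the work surface at z = 0. Lengths are in mm, angles in rad, forces in N, time in s.
With the tool pointing down it reaches from about 225 to 725 mm from the base axis. Payload 3.1 kg.
Tool frame: the origin (TCP) lies at the very end of the fingers, on their centre line; the grasp point (between the pads) lies 19 mm behind it; z points along the fingers, y is the direction in which the jaws open and shut (so a half turn about z gives the same grasp; the last joint's range is limited). The gripper opens to 85 mm and grips with 20 to 120 N. Pads are 22 mm wide; open, the fingers measure 114 mm over their backs; the gripper's body (76 mm by 85 mm) begins 54 mm behind the grasp point. The pads swing forward as they close: fully open they stand 13 mm farther back than shut.
Start: joints at [1.055, 0.048, 0.099, 1.622, 0, 1.443], TCP at [198.536, 486.005, 231.312] pointing down, gripper open.
Joint ranges: [-2.91, 2.91], [-0.99, 1.94], [-1.21, 1.42], [-2.12, 2.29], [-1.49, 1.47], [-3.14, 3.14]. Speed limits (rad/s): [2.79, 2.79, 3.14, 3.14, 3.14, 3.14].

### API

Orientations are given as a unit quaternion [w, x, y, z].
In Python, from plant import * gives the robot as it stands. The module is installed in compiled form; this text tells all that it offers.
- The arm moves only by the shell command python3 -m creep 'ROWS'. ROWS is JSON, a list of rows, each a list of 7 numbers: the shift along the world's x, y, z scaled (see below), then the turn, a rotation vector about the world's x, y, z scaled (see below), then the opening, from -1 (shut) to 1 (fully open), so that 0 is half open. In form: [[tx, ty, tz, ax, ay, az, hand], ...]. A call has 1 to 10 rows; each row is the pose to reach, as a shift and turn from the pose commanded when the call began; what a row does not reach only later rows make up. The controller multiplies each number of a shift by 80 mm and each number of a turn by 45 degrees. A row lasts 1/10 s, in which the tool goes at most 50 mm and 8.59 degrees, less where a joint would pass 70% of its speed; a pose out of reach is approached as far as the arm can. A call with a number of a shift or a turn outside -1 to 1 is refused whole. A call with a gripper value outside its range is refused whole. The fingers move at their own pace and stop on an object; the grip force is fixed at half the most. Time passes only in rows, so rows that repeat a pose let the fingers close. It gives the time, the measured TCP pose, the force and the opening at its end, in the units of the state.
- read_state(): the state, without advancing time (a new reading comes with each control period).
- camera(name): name is "side" or "top" or "wrist"; returns the picture (384x512x3 uint8, blue, green, red); there is no depth.
- calibration(name): a dict with "K" (3x3 intrinsics, pixels), "rvec" (rotation vector, rad) and "tvec" (3), from world to camera coordinates, as OpenCV has them. Camera axes: x right, y down, z forward; pixel columns grow to the right and rows downward; lengths in mm; the calibration is good to about 2 mm. A picture is of the moment at which its call begins: read the wrist's pose just before it. calibration takes no time and is no camera call; for the wrist camera it gives the pose at the moment of the call.
- sign_off(): hands the job in, once; it reports no verdict.
Trained networks look in the newest picture that a camera, given by its name, has taken for a name from the list of things; names that differ only in an ending like _2 or _b are one class to them, and where a whole thing is asked for, a point or a joint stands for the part that bears it (a point fixed in the world has none). Each returns a list of dicts, best first, with "confidence" (0 to 1); they miss things now and then, are a little off and sometimes report something else, mostly with a low value. They report only what shows in the picture. A call takes as long as a camera call.
- search_frame(name, camera): "box" ([left, top, right, bottom] in pixels, round what is visible of it).
The state is a dict: "clock": time; "joints": joint angles; "qvel": joint speeds; "effort": joint torques, N m; "eef_pos": TCP position; "ee_rot": TCP orientation; "force": force on the tool from outside, world axes, zero at the start; "wrist_torque": the same for the moment, N m; "width": finger opening in mm.
Only numpy, scipy, OpenCV 4.12 (cv2) and the standard library are available. Lean on these libraries where they do the work, as an engineer would, in place of code of your own. Each camera call takes 0.05 s, during which the arm holds its last target.

### The job

The bench magnifier has been knocked flat on its back with its clamp open: stand it up again on its base, the black ball on top of its post is a good hold for that. Then take the black clamp lever, lift the lens holder by it until the holder's top edge is level with the dark ring on the post, and keep it at that height while you swing the lever closed, as far as it goes. Leave the loose dish, brown bottle, cup and pen round it where they are, and finish with the lever still gripped in your fingers: do not let go, the focus is still to be checked.

Things in the scene. Friction and masses are not known exactly. Their poses are not given: they have to be found in the camera images.
- stand: bench magnifier: white base plate (135 x 110 mm, feet at z 0, top at z 15 mm) and round steel post 14 mm thick; origin under the base on the post's axis, z up the post, x towards the lens. Base reaches x -40 to +95 mm, y -55 to +55 mm. About 0.96 kg, mostly base. It starts on its back: lens up, ball and rear base edge on the worktop, its z axis pointing sideways and about 10 degrees down
- rear_edge (a point): middle of the base plate's rear lower edge (stand x -40, y 0, z 3 mm). Standing it up turns the magnifier by about 100 degrees over this edge, which stays about where it is
- ball (a point): centre of the black ball knob, 30 mm across, on the top end of the post, 160 mm above the underside of the base on the post's axis
- ring_mark (a point): middle of the dark ring (3 mm tall) round the post, 131 mm above the underside of the base
- slide_top (a point): point on the post's axis level with the top edge of the lens holder, the grey block 44 mm tall (36 x 54 mm) sliding on the post; the round lens fixed to it reaches out along the stand's +x to 126 mm from the post's axis, 84 mm across, its 10 mm thick rim lying 9 to 19 mm below this edge
- lens_slide (a joint): height of the lens holder along the post in m: 0 = resting on the collar at the foot of the post, 0.060 = its top edge level with the ring, 0.070 = upper stop. Unclamped it slides down by its own weight (about 1.8 N, with about 0.8 N of rubbing)
- cam_lever (a joint): clamp lever, rad: 0 = wide open, 1.20 = closed at its stop. Turns about a pin parallel to the post, clockwise from above as it closes. Closed it points along the stand's -x (away from the lens) turned 25 degrees towards -y; at 0 it points along -y turned 4 degrees towards +x. Stays where it is left; stiffens over the last 0.5 rad, where its cam presses on the post and locks the holder (a few newtons at the grip)
- lever_pin (a point): the lever's turning axis at half the lever's height: 23 mm from the post's axis on the stand's -y side, 22 mm below the holder's top edge
- lever_grip (a point): middle of the grip part of the black lever: an upright flat blade 9 mm thick, 22 mm tall, reaching 70 mm from its pin; this point is 50 mm from the pin at half its height, free on both sides and above. (A wall cabinet hangs over the back of the worktop: everything above 0.45 m is blocked beyond x = 0.56 m)
- dish_mid (a point): centre of the loose petri dish, 60 mm across, 14 mm tall
- oil_bottle_mid (a point): centre of the small brown bottle with black cap, 26 mm across, 60 mm tall
- cup_mid (a point): centre of the specimen cup with white lid, 63 mm across, 72 mm tall
- pen_mid (a point): centre of the white pen, 145 mm long, lying on the worktop

How it is judged:
By the outcome, as a careful person would: the job done as asked, in the order asked, and still so for the second after the job is handed in, while the arm keeps its last pose, push and grip.
It also fails if it takes over 58 s, if anything falls off the work surface, if the arm or the gripper's body presses on something with over 40 N, if the wrist force passes 120 N, or if a joint passes its speed limit or range.

## Working session

There is one attempt and no reset: what is moved stays moved. The work goes in short steps, Python scripts to look and compute and a shell command to move; the robot and the scene stay as the last step left them, time stands still between calls to the robot, and variables do not carry over. Pictures are saved under pics/ and viewed, and the job is handed in when it is done.

```bash
mkdir -p pics; ls
python3 - <<'E'
from plant import *
import cv2
s=read_state(); print({k:s[k] for k in s})
for n in("side","top","wrist"):
    cv2.imwrite(f"pics/{n}0.png",camera(n)); print(n,calibration(n))
    for t in("stand","ball","lever_grip","dish_mid","oil_bottle_mid","cup_mid","pen_mid","rear_edge","ring_mark"):
        r=search_frame(t,n); print(t,[( [round(x) for x in d["box"]],round(d["confidence"],2)) for d in r[:2]])
print(read_state()["clock"])
E
```

```text
pics
{'clock': 0.0, 'joints': array([1.05517317e+00, 4.87068318e-02, 9.75673458e-02, 1.62199360e+00,
       3.94747362e-06, 1.44299201e+00]), 'qvel': array([-0.00051217,  0.00021709,  0.00041152, -0.00018397,  0.00064625,
        0.0011123 ]), 'effort': array([ 3.29978529e-04, -3.38781953e+01,  3.20014858e+01,  2.01305462e-02,
        9.41261806e-05,  1.45773527e-05]), 'eef_pos': array([198.24446271, 485.4638053 , 230.12471722]), 'ee_rot': array([-3.71305400e-04,  1.92696380e-01,  9.81257734e-01, -1.10781072e-03]), 'force': array([-0.37014312, -0.72890085,  0.03331034]), 'wrist_torque': array([ 0.02090223,  0.02647791, -0.00117999]), 'width': 85.00446498161324}
side {'K': array([[415.08640387,   0.        , 255.4644624 ],
       [  0.        , 415.08640387, 191.41929632],
       [  0.        ,   0.        ,   1.        ]]), 'rvec': array([ 0.11440992, -2.76061562,  1.44079083]), 'tvec': array([ 456.79841159,  109.68334169, 1105.89026577])}
stand [([268, 151, 292, 158], 0.73), ([235, 173, 291, 247], 0.72)]
ball [([234, 177, 296, 251], 0.72)]
lever_grip [([261, 301, 275, 323], 0.68), (
[... 872 characters left out ...]
, 0.51)]
cup_mid [([354, 180, 373, 192], 0.7)]
pen_mid [([347, 200, 361, 233], 0.52)]
rear_edge [([216, 187, 270, 230], 0.84)]
ring_mark [([217, 189, 264, 230], 0.56)]
wrist {'K': array([[268.6014501 ,   0.        , 254.90977252],
       [  0.        , 268.6014501 , 192.61556597],
       [  0.        ,   0.        ,   1.        ]]), 'rvec': array([-2.39693866, -1.611555  , -0.23790056]), 'tvec': array([-526.85942886,  -38.46351575,  379.11389398])}
stand [([75, 350, 114, 381], 0.69)]
ball [([71, 349, 118, 384], 0.78)]
lever_grip []
dish_mid []
oil_bottle_mid [([204, 315, 219, 330], 0.64)]
cup_mid []
pen_mid []
rear_edge [([73, 349, 114, 384], 0.89)]
ring_mark [([73, 351, 117, 384], 0.8)]
1.5
```

Run:
```python
import cv2
a=cv2.imread("pics/side0.png"); b=cv2.imread("pics/top0.png")
cv2.imwrite("pics/side0c.png",cv2.resize(a[110:340,160:360],None,fx=2.5,fy=2.5,interpolation=cv2.INTER_CUBIC))
cv2.imwrite("pics/top0c.png",cv2.resize(b[150:260,140:390],None,fx=3.2,fy=3.2,interpolation=cv2.INTER_CUBIC))
```

```text
(no output)
```

View pics/side0.png

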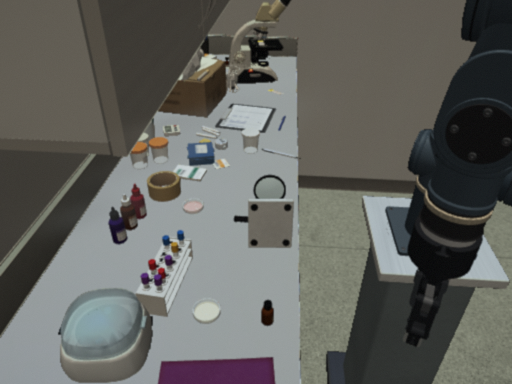

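View pics/top0.png

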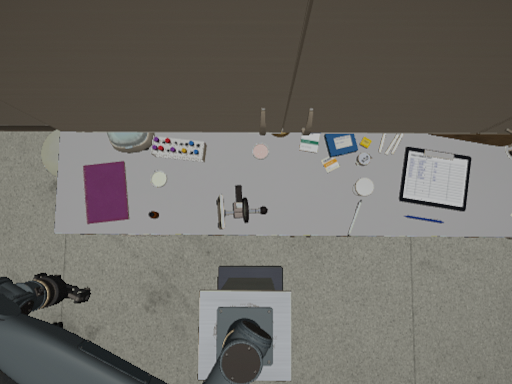

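Run:
```python
import cv2
```

```text
(no output)
```

View pics/side0c.png

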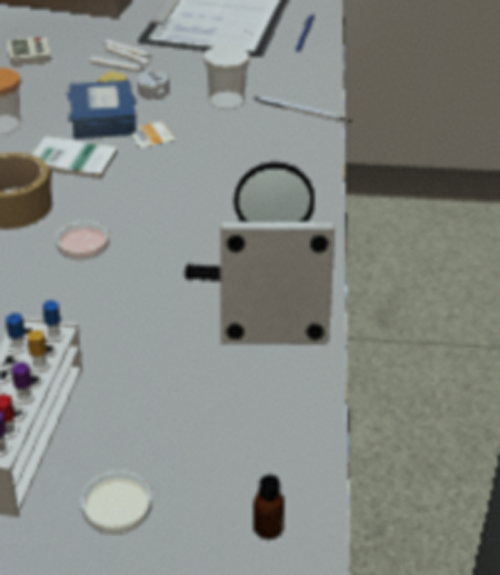

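View pics/top0c.png

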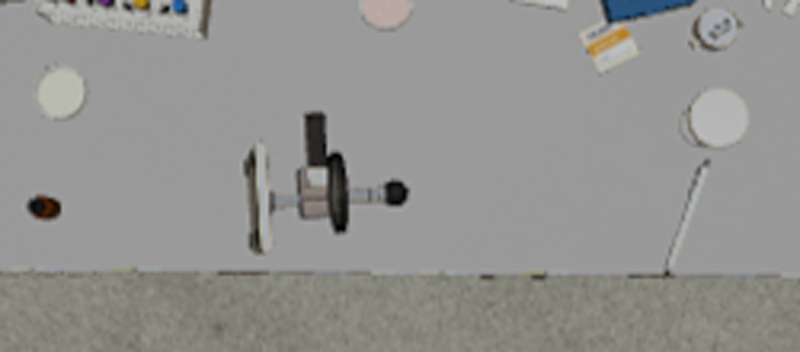

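View pics/wrist0.png

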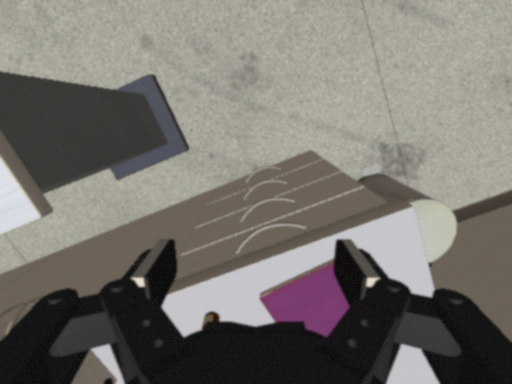

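```bash
cat > h.py <<'E'
import numpy as np, cv2
from plant import *
def cam(c):
    k=calibration(c) if isinstance(c,str) else c
    R=cv2.Rodrigues(np.array(k["rvec"]))[0]; t=np.array(k["tvec"]).ravel(); return np.array(k["K"]),R,t
def ray(c,u,v):
    K,R,t=cam(c); d=R.T@np.linalg.solve(K,[u,v,1]); return -R.T@t,d
def atz(c,u,v,z):
    o,d=ray(c,u,v); return o+d*(z-o[2])/d[2]
def proj(c,P):
    K,R,t=cam(c); p=(R@np.atleast_2d(P).T).T+t; p=p@K.T; return p[:,:2]/p[:,2:]
E
python3 - <<'E'
from h import *
f=lambda n,u,v,z:print(n,u,v,z,atz(n,u,v,z).round(1))
cu=lambda u,v:(140+u/3.2,150+v/3.2)
for nm,u,v,z in [("ball",396,193,15),("ring",370,194,20),("base lo",264,145,70),("base edge far",262,142,100),("base edge near",262,252,100),("holder L",298,195,48),("holder R",327,195,48),("lens",338,155,85),("lens",340,232,85),("levtip",315,113,33),("bottle",45,207,30),("dish",61,93,7),("cup",717,118,70),("pen1",706,162,5),("pen2",668,273,5),("tableedge",500,274,0)]:
    print(nm,end=" "); f("top",*cu(u,v),z)
cs=lambda u,v:(160+u/2.5,110+v/2.5)
for nm,u,v,z in [("base BL",221,343,3),("base BR",329,343,3),("base TL",220,228,138),("levertip",187,272,33)]:
    print(nm,end=" "); f("side",*cs(u,v),z)
E
```

```text
ball top 263.75 210.3125 15 [428.1 -64.6  15. ]
ring top 255.625 210.625 20 [426.5 -36.2  20. ]
base lo top 222.5 195.3125 70 [474.5  75.7  70. ]
base edge far top 221.875 194.375 100 [474.7  75.1 100. ]
base edge near top 221.875 228.75 100 [361.6  73.2 100. ]
holder L top 233.125 210.9375 48 [423.2  40.5  48. ]
holder R top 242.1875 210.9375 48 [423.4   9.5  48. ]
lens top 245.625 198.4375 85 [463.1  -3.   85. ]
lens top 246.25 222.5 85 [383.1  -5.9  85. ]
levtip top 238.4375 185.3125 33 [513.5  24.2  33. ]
bottle top 154.0625 214.6875 30 [409.2 316.2  30. ]
dish top 159.0625 179.0625 7 [537.2 308.7   7. ]
cup top 364.0625 186.875 70 [ 506.4 -401.6   70. ]
pen1 top 360.625 200.625 5 [ 465.3 -406.     5. ]
pen2 top 348.75 235.3125 5 [ 343.4 -362.3    5. ]
tableedge top 296.25 235.625 0 [ 340.8 -179.5    0. ]
base BL side 248.4 247.2 3 [468.2 102.5   3. ]
base BR side 291.6 247.2 3 [359.5  92.7   3. ]
base TL side 248.0 201.2 138 [470.4  90.6 138. ]
levertip side 234.8 218.8 33 [510.8  29.2  33. ]
```

```bash
cat >> h.py <<'E'
def lying(x,y,psi,tilt=np.radians(10)):
    d=np.array([np.sin(psi),-np.cos(psi),0]); u=np.array([0,0,1.])
    zs=np.cos(tilt)*d-np.sin(tilt)*u; xs=np.cos(tilt)*u+np.sin(tilt)*d; ys=np.cross(zs,xs)
    R=np.c_[xs,ys,zs]; return R,np.array([x,y,15.])-R@[0,0,160]
E
python3 - <<'E'
from h import *
from scipy.optimize import least_squares
cu=lambda u,v:(140+u/3.2,150+v/3.2); cs=lambda u,v:(160+u/2.5,110+v/2.5)
obs=[("side",cs(221,343),(-40,-55,3)),("side",cs(329,343),(-40,55,3)),("side",cs(220,228),(95,-55,3)),("side",cs(333,228),(95,55,3)),("top",cu(396,193),(0,0,160)),
("top",cu(370,194),(0,0,131))]
C={n:cam(n) for n in("side","top")}
def res(p):
    R,o=lying(*p); r=[]
    for n,uv,P in obs:
        K,Rc,t=C[n]; q=K@(Rc@(R@np.array(P)+o)+t); r+=list(q[:2]/q[2]-uv)
    return np.array(r)
s=least_squares(res,[428,-65,0.05]); print(s.x,s.fun.reshape(-1,2).round(1))
R,o=lying(*s.x); w=lambda *P:(R@np.array(P,float)+o).round(1)
print("edge",w(-40,0,3),"R",R.round(3)); 
for sl in range(0,70,10): # lens slide, lever tip predicted top
    th=np.radians(4); T=71+sl
    tip=w(70*np.sin(th),-23-70*np.cos(th),T-22)
    print(sl,((proj("top",tip)[0]-[140,150])*3.2).round(),((proj("side",tip)[0]-[160,110])*2.5).round(),((proj("top",w(126,0,T-14))[0]-[140,150])*3.2).round())
E
```

```text
[ 4.28714637e+02 -6.15455222e+01  8.74645310e-02] [[-0.5  0.5]
 [-0.1  0.5]
 [-0.  -1.7]
 [ 0.9 -1.6]
 [-0.9 -0.2]
 [-0.9  0.1]]
edge [414.6  99.4   2.9] R [[ 0.015 -0.996  0.086]
 [-0.173 -0.087 -0.981]
 [ 0.985  0.    -0.174]]
0 [287. 114.] [183. 283.] [314. 190.]
10 [296. 113.] [183. 278.] [324. 190.]
20 [305. 113.] [184. 273.] [334. 189.]
30 [314. 112.] [184. 269.] [344. 188.]
40 [323. 112.] [184. 264.] [354. 188.]
50 [332. 111.] [185. 260.] [364. 187.]
60 [341. 111.] [185. 256.] [374. 186.]
```

```bash
R='[[0.21,-0.5,0,0,0,-0.1,1],[0.42,-1,0,0,0,-0.2,1]]'; for i in 1; do python3 -m creep '[[0.21,-0.5,0,0,0,-0.1,1],[0.42,-1,0,0,0,-0.2,1]]'; python3 -m creep '[[0.21,-0.5,0,0,0,-0.1,1],[0.42,-1,0,0,0,-0.2,1]]'; python3 -m creep '[[0.21,-0.5,0,0,0,-0.1,1],[0.42,-1,0,0,0,-0.2,1]]'; done
```

```text
clock: 1.7
eef_pos: [232.1, 405.6, 230.8]
ee_rot: [-0.0, 0.269, 0.963, -0.0]
force: [1.2, -0.0, 1.6]
width: 85.2
clock: 1.9
eef_pos: [266.0, 324.6, 231.3]
ee_rot: [0.0, 0.345, 0.939, 0.0]
force: [1.5, -0.8, 0.9]
width: 85.6
clock: 2.1
eef_pos: [299.7, 244.5, 231.5]
ee_rot: [0.0, 0.418, 0.909, 0.0]
force: [1.0, 0.0, 0.8]
width: 85.7
```

```bash
python3 -m creep '[[0.21,-0.5,0,0,0,-0.1,1],[0.42,-1,0,0,0,-0.2,1]]'; python3 -m creep '[[0.21,-0.5,0,0,0,-0.1,1],[0.42,-1,0,0,0,-0.2,1]]'; python3 -m creep '[[0.21,-0.5,0,0,0,-0.1,1],[0.42,-1,0,0,0,-0.2,1]]'; python3 -m creep '[[0.17,-0.42,0,0,0,-0.09,1],[0.35,-0.84,0,0,0,-0.18,1],[0.35,-0.84,0,0,0,-0.18,1]]'
python3 - <<'E'
from h import *
s=read_state(); p=s["ee_rot"]; print(p, np.degrees(2*np.arctan2(p[2],p[1]))-90)
K=calibration("wrist"); im=camera("wrist"); cv2.imwrite("pics/w1.png",im)
print([(np.round(d["box"]),d["confidence"]) for d in search_frame("ball","wrist")[:3]])
print(proj(K,[[428.7,-62.5,15]]))
E
```

```text
clock: 2.3
eef_pos: [333.3, 164.5, 231.6]
ee_rot: [0.0, 0.488, 0.873, 0.0]
force: [0.9, 0.0, 0.1]
width: 85.2
clock: 2.5
eef_pos: [367.0, 84.3, 231.6]
ee_rot: [0.0, 0.555, 0.832, 0.0]
force: [1.1, 0.3, -0.2]
width: 85.6
clock: 2.7
eef_pos: [400.6, 4.2, 231.6]
ee_rot: [0.0, 0.619, 0.786, 0.0]
force: [1.2, -0.1, -0.1]
width: 85.6
clock: 3.0
eef_pos: [429.3, -64.8, 230.8]
ee_rot: [0.001, 0.674, 0.739, -0.001]
force: [0.2, 0.8, -0.5]
width: 85.6
[ 5.83482700e-04  6.73508348e-01  7.39179213e-01 -5.04931696e-04] 5.323125432951386
[(array([190.,  12., 335., 176.]), 0.67), (array([265.,  89., 335., 115.]), 0.31)]
[[253.74477958 167.29862693]]
```

View pics/w1.png

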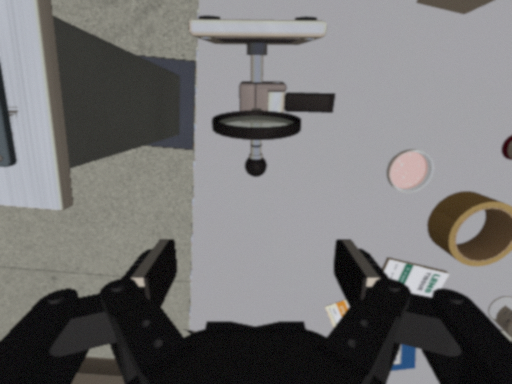

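Run:
```python
from h import *
K,R,t=cam("wrist"); s=read_state(); print(-R.T@t - s["eef_pos"], R[2])
```

```text
[ -5.86892352  74.927175   142.63308535] [ 0.02722149 -0.28767611 -0.95734082]
```

```bash
python3 -c "
from plant import *; print(read_state()['joints'])"; python3 -m creep '[[0,0,0,0,0,0.19,1],[0,0,0,0,0,0.38,1],[0,0,0,0,0,0.57,1],[0,0,0,0,0,0.76,1],[0,0,0,0,0,0.95,1],[0,0,0,0,0,1,1]]';  python3 -c "
from plant import *; print(read_state()['joints'])"
```

```text
[-2.98691037e-01 -1.91285038e-01 -1.27269910e-01  1.63592895e+00
  4.75163489e-04  1.17432101e+00]
clock: 3.7
eef_pos: [427.7, -59.6, 231.6]
ee_rot: [0.0, 0.333, 0.943, 0.0]
force: [-0.2, 0.9, -0.4]
width: 85.4
[-2.94384113e-01 -1.93848890e-01 -1.28399004e-01  1.63608519e+00
  4.13063329e-04  3.85478889e-01]
```

```bash
for i in 1 2 3; do :; done; python3 -m creep '[[0,0,-0.2,0,0,0.19,1],[0,0,-0.2,0,0,0.38,1],[0,0,-0.2,0,0,0.57,1],[0,0,-0.2,0,0,0.76,1],[0,0,-0.2,0,0,0.95,1],[0,0,-0.2,0,0,1,1]]'; python3 -m creep '[[0,0,0,0,0,0.19,1],[0,0,0,0,0,0.38,1],[0,0,0,0,0,0.57,1],[0,0,0,0,0,0.76,1],[0,0,0,0,0,0.95,1],[0,0,0,0,0,1,1]]';python3 -m creep '[[0,0,0,0,0,0.19,1],[0,0,0,0,0,0.38,1],[0,0,0,0,0,0.57,1],[0,0,0,0,0,0.76,1],[0,0,0,0,0,0.95,1],[0,0,0,0,0,1,1],[0,0,0,0,0,1,1]]'
python3 - <<'E'
from h import *
s=read_state(); p=s["ee_rot"]; print(s["eef_pos"],s["joints"],p, np.degrees(2*np.arctan2(p[2],p[1]))-90)
K=calibration("wrist"); im=camera("wrist"); cv2.imwrite("pics/w2.png",im)
print(proj(K,[[430,-62.5,15],[428.7,-62.5,15]]))
E
```

```text
clock: 4.3
eef_pos: [427.7, -59.6, 215.6]
ee_rot: [0.0, -0.053, 0.999, 0.0]
force: [-0.5, -0.1, 0.0]
width: 85.6
clock: 4.9
eef_pos: [427.7, -59.6, 215.6]
ee_rot: [0.0, -0.431, 0.902, 0.0]
force: [0.4, 0.0, -0.0]
width: 85.6
clock: 5.6
eef_pos: [427.8, -59.8, 215.6]
ee_rot: [-0.0, 0.742, -0.67, 0.0]
force: [-0.7, 0.9, -0.5]
width: 85.2
[427.7811482  -59.77713303 215.59370056] [-2.94611232e-01 -1.97552177e-01 -1.63492734e-01  1.60466730e+00
  3.56019386e-04 -1.96703080e+00] [-2.01192264e-04  7.42107945e-01 -6.70280357e-01  9.44188482e-06] -174.1774152653944
[[254.34192982 167.22162794]
 [255.33844127 167.3223958 ]]
```

View pics/w2.png

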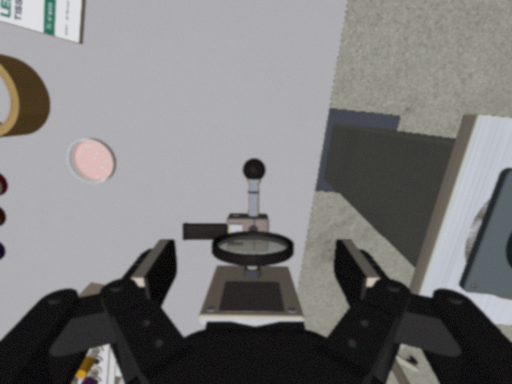

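```bash
python3 -m creep '[[0.03,-0.02,-0.5,0,0,0,1],[0.03,-0.02,-1,0,0,0,1]]'; python3 -m creep '[[0,0,-0.5,0,0,0,1],[0,0,-1,0,0,0,1]]'; python3 -m creep '[[0,0,-0.25,0,0,0,1],[0,0,-0.5,0,0,0,1],[0,0,-0.6,0,0,0,1],[0,0,-0.65,0,0,0,1],[0,0,-0.65,0,0,0,1]]'
python3 - <<'E'
from h import *
im=camera("side"); cv2.imwrite("pics/s2.png",cv2.resize(im[110:300,180:420],None,fx=3,fy=3))
im=camera("wrist"); cv2.imwrite("pics/w3.png",im)
print(read_state()["eef_pos"])
E
```

```text
clock: 5.85
eef_pos: [432.3, -62.7, 136.3]
ee_rot: [-0.001, 0.741, -0.671, 0.002]
force: [0.3, 0.6, 0.1]
width: 85.3
clock: 6.05
eef_pos: [430.5, -62.1, 54.2]
ee_rot: [-0.0, 0.741, -0.671, 0.0]
force: [0.5, 1.3, -0.0]
width: 85.2
clock: 6.55
eef_pos: [430.7, -62.6, 3.7]
ee_rot: [-0.0, 0.741, -0.671, 0.0]
force: [-0.2, -0.2, -0.5]
width: 85.4
[431.63112609 -63.00946448   4.56999297]
```

View pics/w3.png

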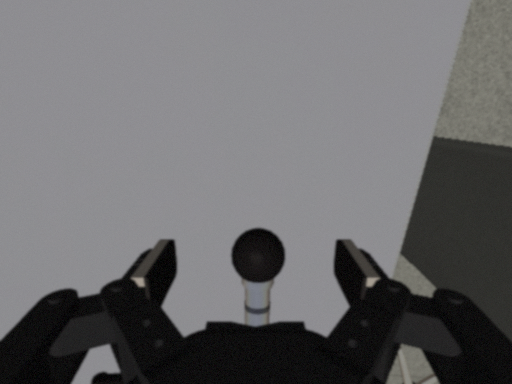

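View pics/s2.png

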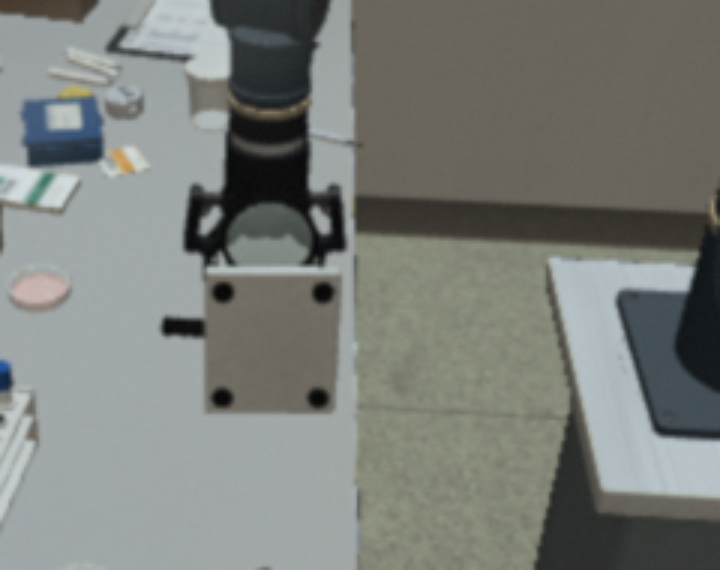

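```bash
python3 -m creep '[[0,0,0,0,0,0,-1],[0,0,0,0,0,0,-1],[0,0,0,0,0,0,-1],[0,0,0,0,0,0,-1],[0,0,0,0,0,0,-1],[0,0,0,0,0,0,-1],[0,0,0,0,0,0,-1],[0,0,0,0,0,0,-1]]'
python3 - <<'E'
from h import *
im=camera("wrist"); cv2.imwrite("pics/w4.png",im)
print(read_state())
E
```

```text
clock: 7.45
eef_pos: [431.2, -62.9, 3.9]
ee_rot: [-0.0, 0.741, -0.671, 0.001]
force: [0.5, 0.3, 4.8]
width: 26.6
{'clock': 7.5, 'joints': array([-2.99166061e-01, -1.09093168e-01, -5.12741098e-01,  1.16582710e+00,
        9.80472969e-05, -1.96932280e+00]), 'qvel': array([-0.00182878,  0.0005672 ,  0.00143166, -0.00034055, -0.00014039,
       -0.00014975]), 'effort': array([ -0.37725586, -23.81106734,  27.76127458,  -0.17301395,
        -0.06756387,   0.20155052]), 'eef_pos': array([431.17243758, -62.94139035,   3.95608112]), 'ee_rot': array([-3.23759813e-04,  7.41348968e-01, -6.71119415e-01,  5.77962092e-04]), 'force': array([-0.60490861, -0.73093673,  5.04425738]), 'wrist_torque': array([0.04013603, 0.11091167, 0.18730095]), 'width': 27.17992626143172}
```

View pics/w4.png

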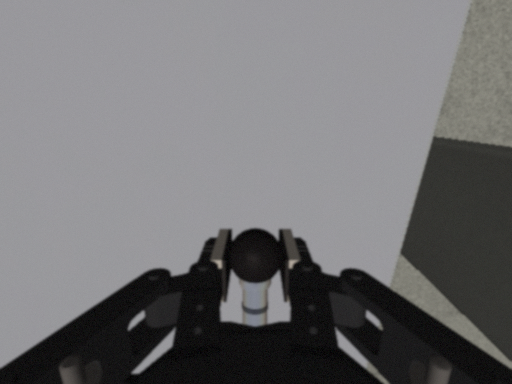

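Run:
```python
from h import *
print(proj("wrist",[[431,-63,15],[431,-63,23],[431,-67,15],[431,-59,15]]))
```

```text
[[257.47722794 249.56465167]
 [257.6057972  257.16455869]
 [258.23524207 242.9894648 ]
 [256.73101008 256.03751502]]
```

```bash
python3 -m creep '[[0,0,0,0,0,0,0.2],[0,0,0,0,0,0,0.2],[0,0.03,-0.035,0,0,0,0.2],[0,0.03,-0.035,0,0,0,-1],[0,0.03,-0.035,0,0,0,-1],[0,0.03,-0.035,0,0,0,-1],[0,0.03,-0.035,0,0,0,-1],[0,0.03,-0.035,0,0,0,-1],[0,0.03,-0.035,0,0,0,-1]]'
```

```text
clock: 8.4
eef_pos: [430.0, -60.1, 0.2]
ee_rot: [0.0, 0.741, -0.671, -0.001]
force: [-1.4, 1.7, -0.5]
width: 26.8
```

Run:
```python
import numpy as np
def P(t):
    t=np.radians(175.8-t); s=162+162.4*np.cos(t); z=3+162.4*np.sin(t); return np.array([-.087*s,.996*s,z])/80
for c in range(4):
    for r in range(1,6): print((P(25*c+5*r)-P(25*c)).round(3).tolist())
    print()
```

```text
[-0.002, 0.021, 0.176]
[-0.005, 0.056, 0.349]
[-0.009, 0.107, 0.519]
[-0.015, 0.172, 0.683]
[-0.022, 0.252, 0.842]

[-0.008, 0.093, 0.151]
[-0.017, 0.198, 0.293]
[-0.028, 0.315, 0.425]
[-0.039, 0.444, 0.546]
[-0.051, 0.582, 0.656]

[-0.013, 0.147, 0.097]
[-0.026, 0.303, 0.181]
[-0.041, 0.465, 0.251]
[-0.055, 0.632, 0.307]
[-0.07, 0.804, 0.348]

[-0.015, 0.175, 0.026]
[-0.031, 0.351, 0.036]
[-0.046, 0.527, 0.031]
[-0.061, 0.702, 0.01]
[-0.076, 0.875, -0.026]
```

```bash
python3 -m creep '[[0,0.02,0.18,0,0,0,-1],[0,0.06,0.35,0,0,0,-1],[-0.01,0.11,0.52,0,0,0,-1],[-0.015,0.17,0.68,0,0,0,-1],[-0.02,0.25,0.84,0,0,0,-1],[-0.02,0.25,0.84,0,0,0,-1]]'
python3 - <<'E'
from h import *
im=camera("side"); cv2.imwrite("pics/s3.png",cv2.resize(im[110:300,180:420],None,fx=3,fy=3))
E
```

```text
clock: 9.0
eef_pos: [429.8, -39.6, 70.1]
ee_rot: [-0.001, 0.742, -0.671, 0.001]
force: [-0.8, 2.9, -4.1]
width: 26.6
```

View pics/s3.png

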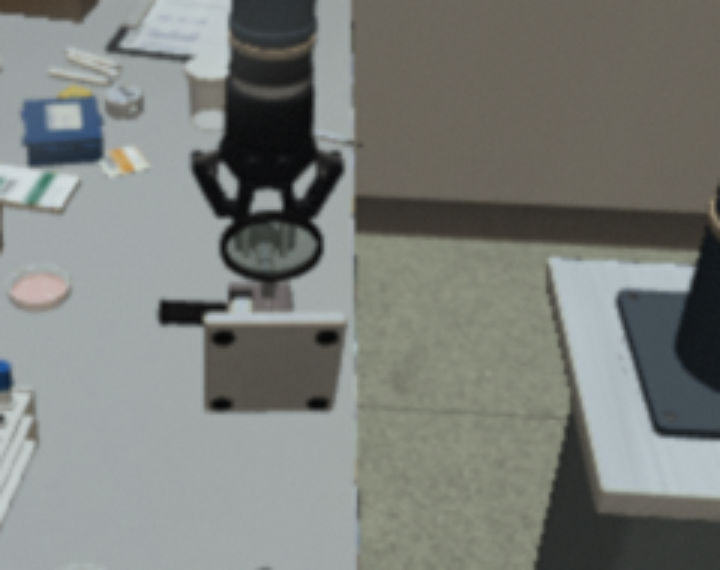

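```bash
python3 -m creep '[[-0.01,0.09,0.15,0,0,0,-1],[-0.02,0.2,0.29,0,0,0,-1],[-0.03,0.315,0.425,0,0,0,-1],[-0.04,0.44,0.55,0,0,0,-1],[-0.05,0.58,0.66,0,0,0,-1],[-0.05,0.58,0.66,0,0,0,-1]]'
python3 -m creep '[[-0.01,0.15,0.1,0,0,0,-1],[-0.025,0.3,0.18,0,0,0,-1],[-0.04,0.465,0.25,0,0,0,-1],[-0.055,0.63,0.31,0,0,0,-1],[-0.07,0.8,0.35,0,0,0,-1],[-0.07,0.8,0.35,0,0,0,-1]]'
python3 - <<'E'
from h import *
im=camera("side"); cv2.imwrite("pics/s4.png",cv2.resize(im[110:300,180:420],None,fx=3,fy=3))
E
```

```text
clock: 9.65
eef_pos: [425.4, 7.7, 122.3]
ee_rot: [-0.001, 0.742, -0.67, 0.001]
force: [-0.8, 2.8, -4.1]
width: 27.4
clock: 10.25
eef_pos: [419.0, 72.0, 149.1]
ee_rot: [-0.0, 0.742, -0.67, -0.0]
force: [0.0, 3.3, -4.6]
width: 27.1
```

View pics/s4.png

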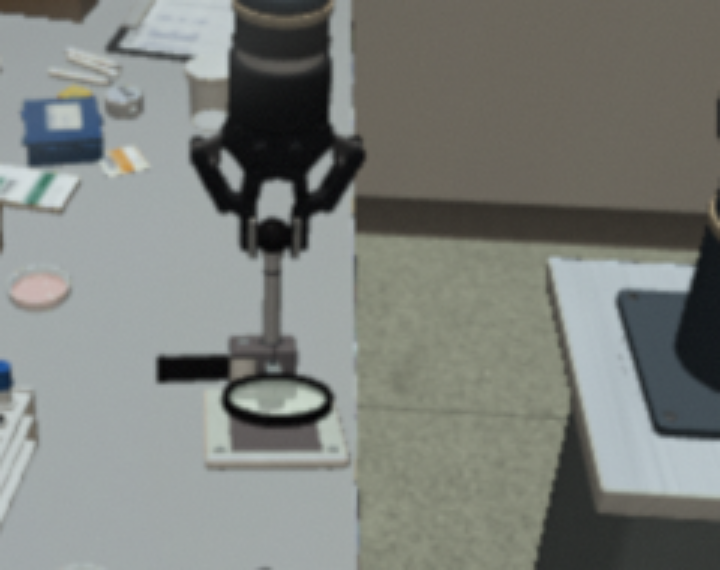

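```bash
python3 -m creep '[[-0.015,0.175,0.025,0,0,0,-1],[-0.03,0.35,0.035,0,0,0,-1],[-0.046,0.52,0.03,0,0,0,-1],[-0.055,0.62,0.02,0,0,0,-1],[-0.06,0.7,0.01,0,0,0,-1],[-0.068,0.78,-0.005,0,0,0,-1],[-0.075,0.86,-0.02,0,0,0,-1],[-0.075,0.86,-0.02,0,0,0,-1]]'
python3 - <<'E'
from h import *
im=camera("side"); cv2.imwrite("pics/s5.png",cv2.resize(im[110:300,180:420],None,fx=3,fy=3))
im=camera("wrist"); cv2.imwrite("pics/w5.png",im);print(read_state()["force"])
E
```

```text
clock: 11.1
eef_pos: [414.3, 133.0, 155.0]
ee_rot: [0.003, 0.741, -0.672, 0.008]
force: [-11.0, -15.0, 24.2]
width: 26.4
[-11.03538767 -15.34677442  25.48948599]
```

View pics/s5.png

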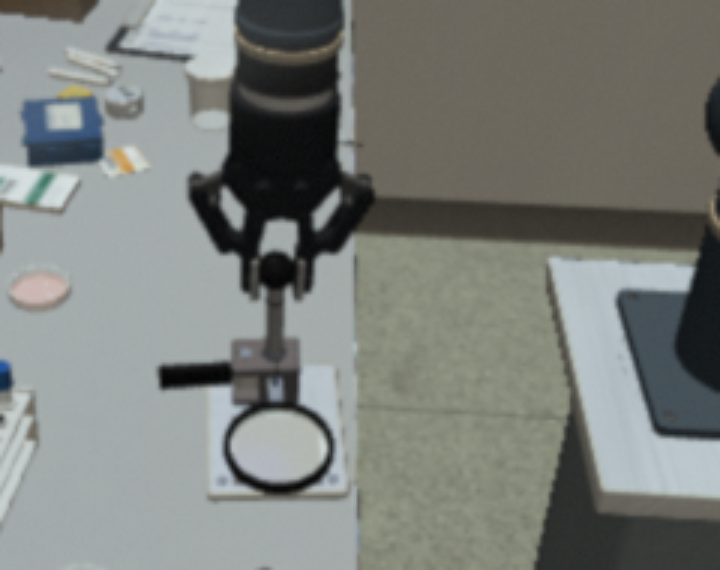

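View pics/w5.png

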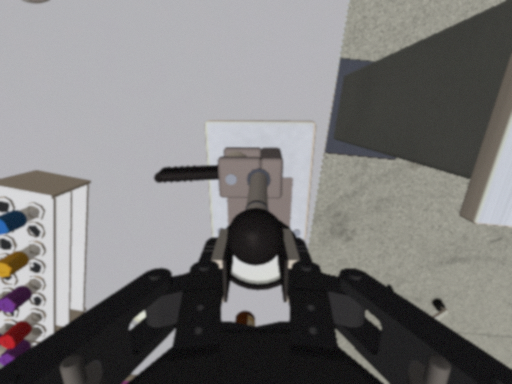

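```bash
python3 -m creep '[[-0.02,-0.04,0.03,0,0,0,-1],[-0.04,-0.07,0.055,0,0,0,-1],[-0.04,-0.07,0.055,0,0,0,-1]]'; python3 -m creep '[[0,0,0,0,0,0,-0.2],[0,0,0,0,0,0,0.1],[0,0,0,0,0,0,0.5],[0,0,0,0,0,0,0.7],[0,0,0.3,0,0,0,0.7],[0,0,0.6,0,0,0,0.7],[0,0,1,0,0,0,0.7]]'
python3 - <<'E'
from h import *
im=camera("side"); cv2.imwrite("pics/s6.png",cv2.resize(im[110:300,180:420],None,fx=3,fy=3))
im=camera("wrist"); cv2.imwrite("pics/w6.png",im);print(read_state()["force"])
im=camera("top"); cv2.imwrite("pics/t6.png",cv2.resize(im[150:260,140:390],None,fx=3.2,fy=3.2,interpolation=cv2.INTER_CUBIC))
E
```

```text
clock: 11.5
eef_pos: [410.6, 130.2, 153.6]
ee_rot: [0.002, 0.741, -0.672, 0.003]
force: [-4.0, -6.0, 3.6]
width: 26.1
clock: 12.2
eef_pos: [409.3, 133.3, 230.9]
ee_rot: [0.001, 0.741, -0.671, -0.001]
force: [-0.1, -0.4, 0.1]
width: 72.5
[0.33675247 0.13460702 0.36779162]
```

View pics/s6.png

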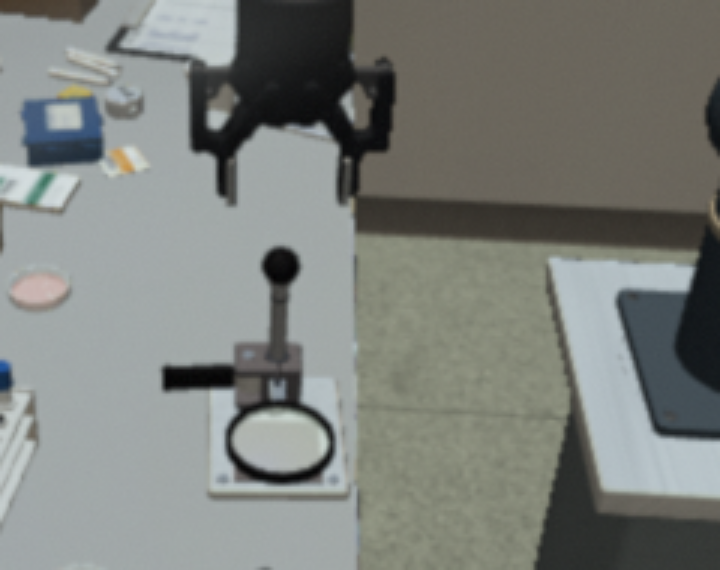

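View pics/w6.png

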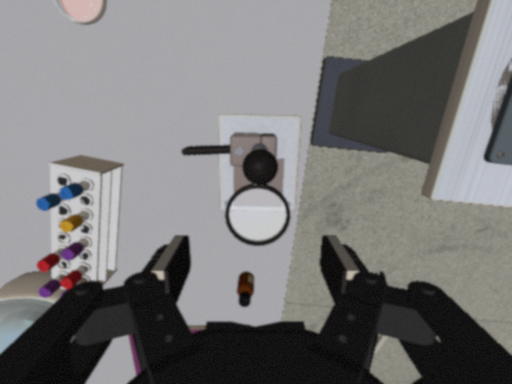

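View pics/t6.png

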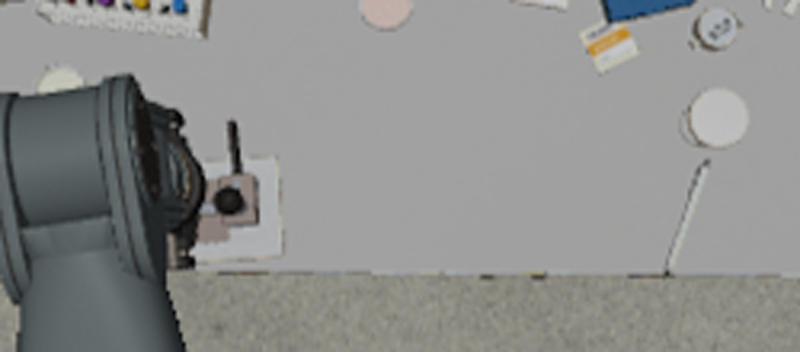

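```bash
cat >> h.py <<'E'
from scipy.optimize import least_squares
CU=lambda u,v:(140+u/3.2,150+v/3.2)
CS=lambda u,v:(180+u/3,110+v/3)
def S2W(p,P): # p=(x,y,yaw) stand pose: yaw angle of stand x axis in world
    c,s=np.cos(p[2]),np.sin(p[2]); P=np.atleast_2d(np.array(P,float))
    return np.c_[p[0]+c*P[:,0]-s*P[:,1],p[1]+s*P[:,0]+c*P[:,1],P[:,2]]
def lev(q,r,sl): # lever point at r from pin, joint q, slide sl mm; stand frame
    a=np.radians(-86)-q; return [r*np.cos(a),-23+r*np.sin(a),49+sl]
E
python3 - <<'E'
from h import *
C={n:calibration(n) for n in("side","top","wrist")}
obs=[("side",CS(281,266),(0,0,160)),("side",CS(209,494),(95,-55,5)),("side",CS(349,494),(95,55,5)),
("top",CU(228,200),(0,0,160)),("top",CU(278,155),(-40,-55,15)),("top",CU(284,257),(-40,55,15)),
("wrist",(260,166),(0,0,160)),("wrist",(220,115),(-40,-55,15)),("wrist",(301,115),(-40,55,15)),
("side",CS(164,378),"tip"),("top",CU(232,121),"tip"),("wrist",(182,151),"tip")]
def res(p):
    r=[]
    for n,uv,P in obs:
        P=lev(p[3],70,p[4]) if P=="tip" else P
        r+=list(proj(C[n],S2W(p,P))[0]-uv)
    return np.array(r)
s=least_squares(res,[412,132,1.57+.087,0,0],loss="soft_l1"); print(s.x,np.degrees(s.x[2])); print(res(s.x).reshape(-1,2).round(1))
print("grip55",S2W(s.x,lev(s.x[3],55,0)),"grip open a",np.degrees(s.x[2]-s.x[3])-86)
E
```

```text
[4.11452451e+02 1.04100894e+02 1.66402305e+00 1.99470230e-02
 1.57456689e+00] 95.34149758093959
[[-0.6 -0.3]
 [-0.6  1.9]
 [ 0.1  1.7]
 [-0.7 -0. ]
 [-1.2 -0.3]
 [-0.6 -0.9]
 [ 0.9  0.3]
 [-3.1 -1.6]
 [ 1.1 -1. ]
 [-1.3 -0.4]
 [-1.1 -0.5]
 [ 0.8 -0.2]]
grip55 [[488.79045631 114.08528126  49.        ]] grip open a 8.198617347092636
```

```bash
python3 -m creep '[[0.2,-0.04,0,0,0,0.19,0.3],[0.4,-0.08,0,0,0,0.38,0.3],[0.6,-0.12,0,0,0,0.57,0.3],[0.8,-0.18,0,0,0,0.76,0.3],[1,-0.24,0,0,0,0.95,0.3],[1,-0.24,0,0,0,1,0.3]]'; python3 -m creep '[[0,0,-0.2,0,0,0.19,0.3],[0,0,-0.3,0,0,0.38,0.3],[0,0,-0.3,0,0,0.57,0.3],[0,0,-0.3,0,0,0.76,0.3],[0,0,-0.3,0,0,0.95,0.3],[0,0,-0.3,0,0,1,0.3],[0,0,-0.3,0,0,1,0.3]]'
python3 - <<'E'
from h import *
s=read_state(); p=s["ee_rot"]; print(s["joints"].round(3),s["eef_pos"], np.degrees(2*np.arctan2(p[2],p[1]))-90)
im=camera("wrist"); cv2.imwrite("pics/w7.png",im)
P=[411.45,104.1,1.664]
print(proj("wrist",S2W(P,[lev(.02,70,0),lev(.02,56,0),lev(0.02,56,11)])))
im=camera("top"); cv2.imwrite("pics/t7.png",cv2.resize(im[150:260,140:390],None,fx=3.2,fy=3.2,interpolation=cv2.INTER_CUBIC))
im=camera("side"); cv2.imwrite("pics/s7.png",cv2.resize(im[110:300,180:420],None,fx=3,fy=3))
E
```

```text
clock: 12.95
eef_pos: [491.1, 113.4, 229.0]
ee_rot: [0.001, 0.942, -0.335, -0.001]
force: [-0.3, 0.3, 0.0]
width: 55.5
clock: 13.65
eef_pos: [489.3, 115.4, 205.8]
ee_rot: [0.001, 0.999, 0.049, -0.001]
force: [0.7, 0.5, 0.6]
width: 55.4
[ 9.900e-02 -1.200e-02 -1.200e-02  1.573e+00 -1.000e-03 -3.140e+00] [489.34052904 115.35911449 205.75546482] -84.41907456652977
[[256.4197488  167.10274988]
 [256.94349847 179.09451198]
 [257.02621057 181.51525785]]
```

View pics/w7.png

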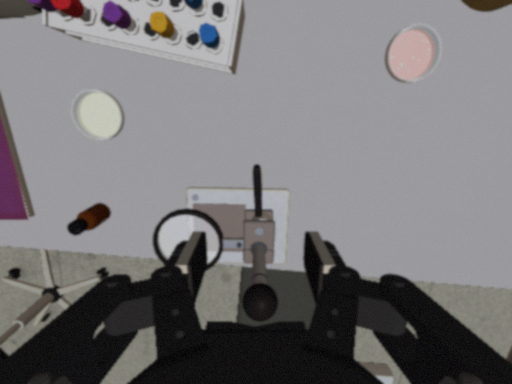

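View pics/t7.png

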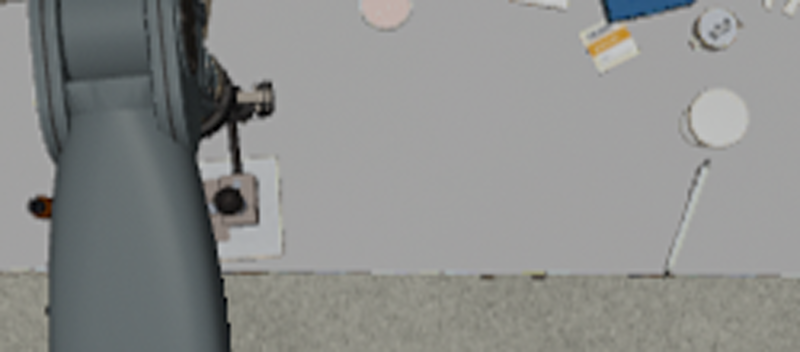

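View pics/s7.png

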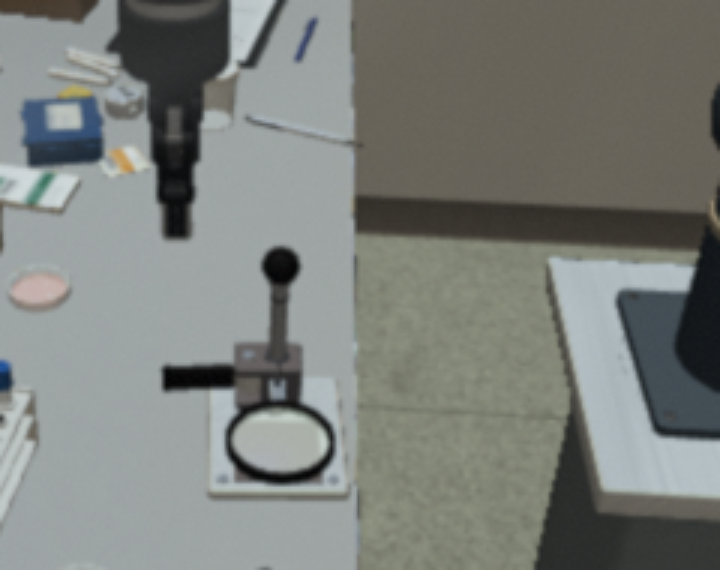

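```bash
python3 -m creep '[[0,-0.01,-0.5,0,0,-0.07,0.3],[0,-0.01,-1,0,0,-0.07,0.3]]'; python3 -m creep '[[0,0,-0.3,0,0,0,0.3],[0,0,-0.6,0,0,0,0.3],[0,0,-0.8,0,0,0,0.3],[0,0,-0.8,0,0,0,0.3]]'
python3 - <<'E'
from h import *
s=read_state(); p=s["ee_rot"]; print(s["joints"].round(3),s["eef_pos"], np.degrees(2*np.arctan2(p[2],p[1]))-90)
im=camera("wrist"); cv2.imwrite("pics/w8.png",im)
im=camera("side"); cv2.imwrite("pics/s8.png",cv2.resize(im[110:300,180:420],None,fx=3,fy=3))
E
```

```text
clock: 14.0
eef_pos: [491.7, 114.5, 128.0]
ee_rot: [0.0, 1.0, 0.021, 0.002]
force: [0.5, -0.1, 0.2]
width: 55.7
clock: 14.4
eef_pos: [487.2, 114.1, 59.9]
ee_rot: [0.001, 1.0, 0.021, -0.003]
force: [0.0, -0.3, 0.3]
width: 55.3
[ 9.700e-02  2.500e-02 -2.670e-01  1.286e+00 -1.000e-03 -3.087e+00] [487.15450101 114.14922554  59.91651417] -87.57139097069715
```

View pics/w8.png

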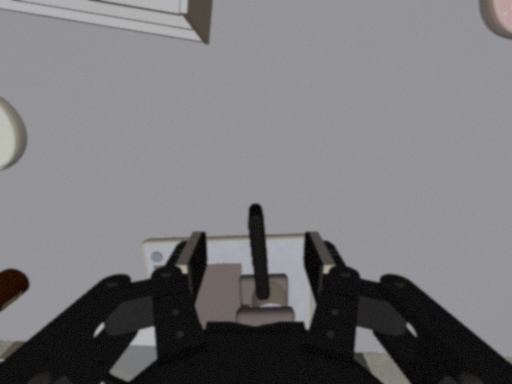

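View pics/s8.png

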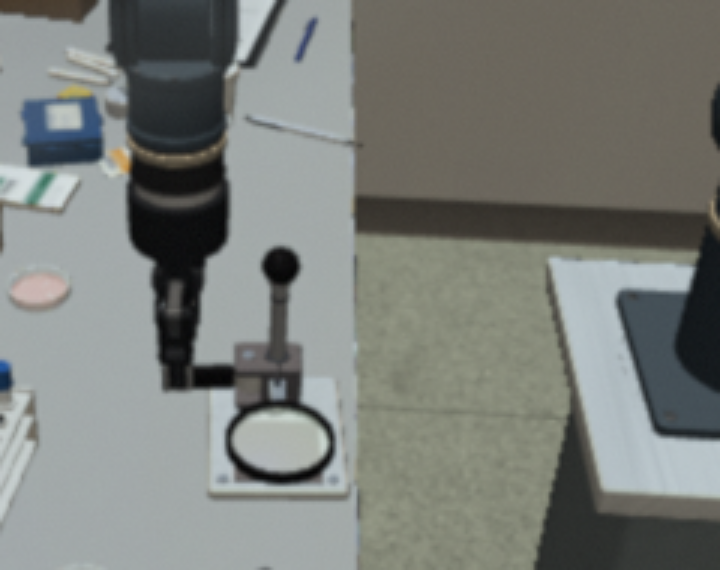

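```bash
python3 -m creep '[[0.01,0,-0.2,0,0,0,0.3],[0.02,0,-0.38,0,0,0,0.3],[0.02,0,-0.38,0,0,0,0.3],[0.02,0,-0.38,0,0,0,-1],[0.02,0,-0.38,0,0,0,-1],[0.02,0,-0.38,0,0,0,-1],[0.02,0,-0.38,0,0,0,-1],[0.02,0,-0.38,0,0,0,-1],[0.02,0,-0.38,0,0,0,-1],[0.02,0,-0.38,0,0,0,-1]]'
python3 - <<'E'
from h import *
s=read_state(); p=s["ee_rot"]; print(s["joints"].round(3),s["eef_pos"], np.degrees(2*np.arctan2(p[2],p[1]))-90,s["force"],s["wrist_torque"],s["width"])
im=camera("wrist"); cv2.imwrite("pics/w9.png",im)
im=camera("side"); cv2.imwrite("pics/s9.png",cv2.resize(im[110:300,180:420],None,fx=3,fy=3))
E
```

```text
clock: 15.5
eef_pos: [492.7, 112.1, 33.9]
ee_rot: [0.003, 1.0, 0.021, 0.001]
force: [-0.2, -5.5, 1.0]
width: 8.2
[ 0.095  0.048 -0.297  1.224 -0.007 -3.089] [492.66473918 112.13255843  33.89993885] -87.5765145683612 [-0.23374332 -5.45858276  0.98219705] [-1.14837319 -0.11590483  0.34722706] 8.196393749783272
```

View pics/w9.png

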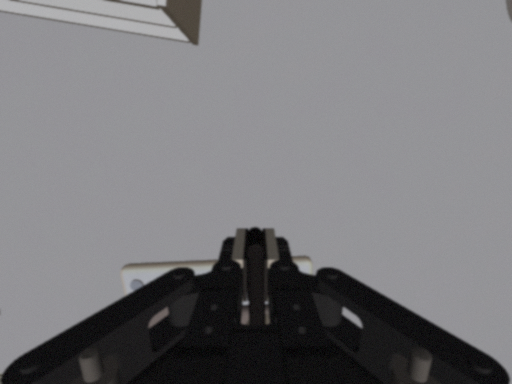

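View pics/s9.png

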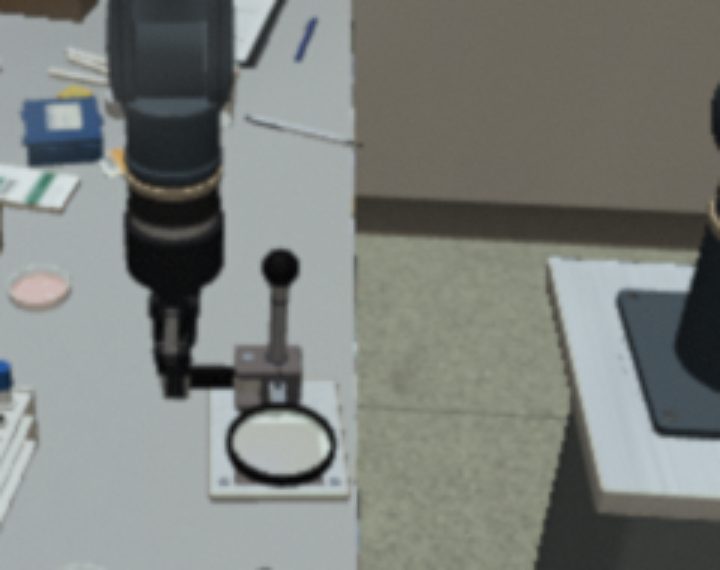

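```bash
python3 -m creep '[[0,0,0.1,0,0,0,-1],[0,0,0.2,0,0,0,-1],[0,0,0.3,0,0,0,-1],[0,0,0.4,0,0,0,-1],[0,0,0.5,0,0,0,-1],[0,0,0.6,0,0,0,-1],[0,0,0.7,0,0,0,-1],[0,0,0.75,0,0,0,-1],[0,0,0.75,0,0,0,-1]]'
python3 - <<'E'
from h import *
s=read_state(); p=s["ee_rot"]; print(s["joints"].round(3),s["eef_pos"], np.degrees(2*np.arctan2(p[2],p[1]))-90,s["force"],s["wrist_torque"],s["width"])
im=camera("side"); cv2.imwrite("pics/s10.png",cv2.resize(im[160:290,200:320],None,fx=4.5,fy=4.5,interpolation=cv2.INTER_CUBIC))
E
```

```text
clock: 16.5
eef_pos: [491.9, 114.6, 93.9]
ee_rot: [0.0, 1.0, 0.021, 0.0]
force: [1.2, -3.7, -0.6]
width: 8.2
[ 9.700e-02  1.000e-02 -2.130e-01  1.347e+00 -1.000e-03 -3.088e+00] [491.88405428 114.58860823  93.85859631] -87.56223001573642 [ 1.2357678  -3.68121703 -0.57827739] [-0.75095572 -0.21994444  0.2378581 ] 8.172725189453308
```

View pics/s10.png

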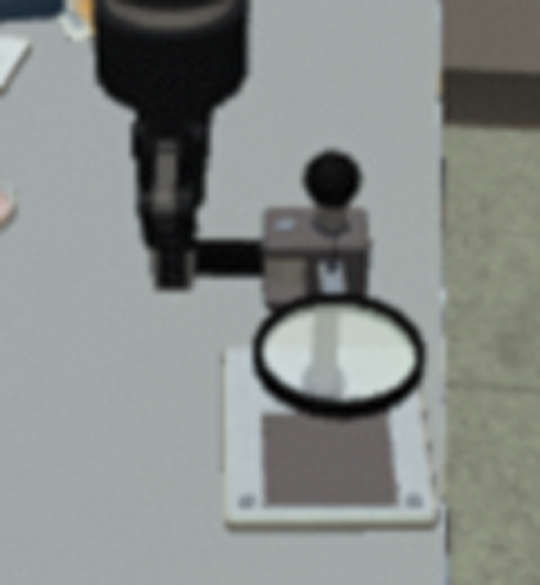

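Run:
```python
from h import *
f=lambda Q:((proj("side",Q)-[200,160])*4.5).round(0).tolist()
for dy in (0,2,4):
    P=[411.45,104.1+dy,1.664]
    print(dy,"ball",f(S2W(P,[0,0,160])),"base",f(S2W(P,[[95,-55,15],[95,55,15],[95,-55,3]])),"ring front",f(S2W(P,[[7,0,131],[7,0,129.5],[7,0,132.5]])))
    for sl in (54,57,60,63): print("  ",sl,f(S2W(P,[[18,-27,71+sl],[18,27,71+sl],[-18,-27,71+sl],[-18,27,71+sl],[18,0,27+sl],lev(0,70,sl+11)])))
```

```text
0 ball [[329.0, 173.0]] base [[221.0, 511.0], [435.0, 510.0], [221.0, 527.0]] ring front [[328.0, 226.0], [327.0, 228.0], [328.0, 224.0]]
   54 [[276.0, 248.0], [381.0, 248.0], [274.0, 206.0], [376.0, 206.0], [325.0, 314.0], [148.0, 250.0]]
   57 [[276.0, 244.0], [381.0, 244.0], [274.0, 202.0], [376.0, 202.0], [325.0, 310.0], [148.0, 245.0]]
   60 [[276.0, 239.0], [381.0, 239.0], [274.0, 197.0], [376.0, 197.0], [326.0, 305.0], [148.0, 241.0]]
   63 [[276.0, 235.0], [382.0, 234.0], [274.0, 193.0], [377.0, 193.0], [326.0, 301.0], [148.0, 236.0]]
2 ball [[329.0, 175.0]] base [[221.0, 514.0], [435.0, 513.0], [221.0, 530.0]] ring front [[327.0, 228.0], [327.0, 231.0], [327.0, 226.0]]
   54 [[275.0, 251.0], [381.0, 251.0], [273.0, 209.0], [376.0, 208.0], [325.0, 317.0], [148.0, 252.0]]
   57 [[275.0, 246.0], [381.0, 246.0], [274.0, 204.0], [376.0, 204.0], [325.0, 312.0], [148.0, 247.0]]
   60 [[276.0, 242.0], [381.0, 242.0], [274.0, 199.0], [376.0, 199.0], [325.0, 308.0], [147.0, 243.0]]
   63 [[276.0, 237.0], [382.0, 237.0], [274.0, 195.0], [377.0, 195.0], [326.0, 304.0], [147.0, 238.0]]
4 ball [[329.0, 177.0]] base [[220.0, 517.0], [435.0, 516.0], [220.0, 533.0]] ring front [[327.0, 231.0], [327.0, 233.0], [327.0, 228.0]]
   54 [[275.0, 253.0], [381.0, 253.0], [273.0, 211.0], [376.0, 211.0], [325.0, 319.0], [147.0, 254.0]]
   57 [[275.0, 249.0], [381.0, 249.0], [273.0, 206.0], [376.0, 206.0], [325.0, 315.0], [147.0, 250.0]]
   60 [[275.0, 244.0], [381.0, 244.0], [273.0, 202.0], [376.0, 202.0], [325.0, 310.0], [147.0, 245.0]]
   63 [[275.0, 239.0], [382.0, 239.0], [273.0, 197.0], [376.0, 197.0], [325.0, 306.0], [147.0, 241.0]]
```

Run:
```python
from h import *
im=camera("side"); cv2.imwrite("pics/s10b.png",cv2.resize(im[190:235,245:295],None,fx=12,fy=12,interpolation=cv2.INTER_CUBIC))
P=[411.45,106.1,1.664]
f=lambda Q:((proj("side",Q)-[245,190])*12).round(0).tolist()
print(f(S2W(P,[[7,0,131],[0,0,160]])))
for sl in (54,57,60,63): print("  ",sl,f(S2W(P,[[18,-27,71+sl],[18,27,71+sl],[-18,-27,71+sl],[-18,27,71+sl]])))
```

```text
[[333.0, 249.0], [336.0, 106.0]]
   54 [[194.0, 309.0], [475.0, 309.0], [189.0, 196.0], [462.0, 196.0]]
   57 [[194.0, 297.0], [476.0, 296.0], [189.0, 184.0], [463.0, 184.0]]
   60 [[195.0, 284.0], [477.0, 284.0], [190.0, 172.0], [463.0, 172.0]]
   63 [[195.0, 272.0], [478.0, 272.0], [190.0, 160.0], [464.0, 159.0]]
```

View pics/s10b.png

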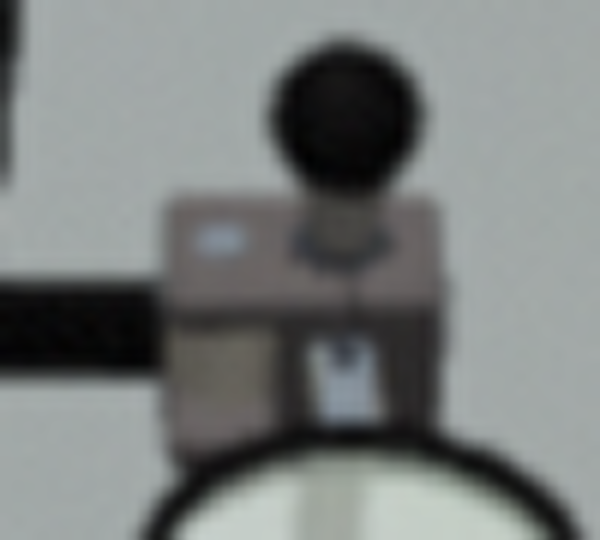

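Run:
```python
from h import *
ims=[camera("side").astype(float) for _ in range(3)]; a=np.mean(ims,0).mean(2)
b=cv2.resize(cv2.imread("pics/s9.png"),(240,190),interpolation=cv2.INTER_AREA).astype(float).mean(2)
np.save("side_avg.npy",np.mean(ims,0))
for c in (262,264,267,277): 
    print(c,"post",[(r,int(v)) for r,v in zip(range(203,222),a[203:222,c-1:c+2].mean(1))])
    print(c,"pre",[(r,int(v)) for r,v in zip(range(222,242),b[222-110:242-110,c-1-180:c+2-180].mean(1))])
print("postcol",[(r,int(a[r,273]),int(a[r,274])) for r in range(190,225)])
print("ballpre",[(r,int(b[r-110,93]),int(b[r-110,94])) for r in range(190,235)])
P=[411.45,106.1,1.664]
for sl in(0,1,59,60): print(sl,proj("side",S2W(P,[[-18,-15,71+sl],[18,-15,71+sl]])))
```

```text
262 post [(203, 166), (204, 166), (205, 157), (206, 127), (207, 104), (208, 107), (209, 124), (210, 128), (211, 113), (212, 102), (213, 101), (214, 98), (215, 80), (216, 53), (217, 59), (218, 86), (219, 92), (220, 91), (221, 92)]
262 pre [(222, 170), (223, 169), (224, 156), (225, 123), (226, 108), (227, 117), (228, 133), (229, 131), (230, 110), (231, 103), (232, 103), (233, 95), (234, 73), (235, 56), (236, 67), (237, 87), (238, 95), (239, 96), (240, 97), (241, 101)]
264 post [(203, 166), (204, 166), (205, 157), (206, 125), (207, 103), (208, 107), (209, 125), (210, 128), (211, 115), (212, 103), (213, 101), (214, 97), (215, 79), (216, 53), (217, 60), (218, 88), (219, 95), (220, 95), (221, 95)]
264 pre [(222, 169), (223, 169), (224, 156), (225, 124), (226, 107), (227, 110), (228, 119), (229, 118), (230, 107), (231, 103), (232, 102), (233, 95), (234, 73), (235, 56), (236, 68), (237, 89), (238, 96), (239, 95), (240, 95), (241, 99)]
267 post [(203, 144), (204, 160), (205, 156), (206, 126), (207, 103), (208, 99), (209, 99), (210, 99), (211, 99), (212, 101), (213, 101), (214, 97), (215, 77),
[... 1534 characters left out ...]
16), (205, 37, 38), (206, 64, 63), (207, 70, 69), (208, 71, 70), (209, 67, 66), (210, 56, 57), (211, 55, 57), (212, 66, 68), (213, 72, 73), (214, 72, 75), (215, 72, 77), (216, 70, 77), (217, 71, 77), (218, 70, 77), (219, 71, 76), (220, 70, 77), (221, 70, 80), (222, 71, 83), (223, 72, 82), (224, 72, 80), (225, 71, 77), (226, 71, 74), (227, 70, 71), (228, 69, 67), (229, 69, 67), (230, 65, 70), (231, 70, 82), (232, 85, 95), (233, 80, 90), (234, 60, 68)]
0 [[265.24930163 223.9764351 ]
 [265.78861329 233.61759097]]
1 [[265.25945264 223.65961401]
 [265.79938106 233.29688078]]
59 [[265.86844172 204.65257173]
 [266.44603692 214.03672124]]
60 [[265.87930253 204.31359692]
 [266.45758137 213.69287844]]
```

```bash
python3 -m creep '[[0,0,0.02,0,0,0,-1],[0,0,0.02,0,0,0,-1],[0,0,0.02,0,0,0,-1]]'
python3 - <<'E'
from h import *
ims=[camera("side").astype(float) for _ in range(2)]; m=np.mean(ims,0);a=m.mean(2)
cv2.imwrite("pics/s11b.png",cv2.resize(m[190:235,245:295].astype(np.uint8),None,fx=12,fy=12,interpolation=cv2.INTER_CUBIC))
for c in (262,264,267): 
    print(c,"post",[(r,int(v)) for r,v in zip(range(203,219),a[203:219,c-1:c+2].mean(1))])
print("postcol",[(r,int(a[r,273]),int(a[r,274])) for r in range(190,217)])
s=read_state();print(s["eef_pos"],s["force"])
E
```

```text
clock: 17.05
eef_pos: [491.9, 114.5, 94.5]
ee_rot: [0.0, 1.0, 0.021, 0.0]
force: [2.5, -1.7, -1.8]
width: 8.2
262 post [(203, 165), (204, 166), (205, 155), (206, 121), (207, 104), (208, 113), (209, 127), (210, 119), (211, 102), (212, 100), (213, 101), (214, 92), (215, 64), (216, 53), (217, 73), (218, 89)]
264 post [(203, 166), (204, 166), (205, 156), (206, 121), (207, 103), (208, 114), (209, 129), (210, 123), (211, 103), (212, 99), (213, 102), (214, 92), (215, 63), (216, 53), (217, 76), (218, 92)]
267 post [(203, 144), (204, 160), (205, 155), (206, 120), (207, 102), (208, 99), (209, 100), (210, 99), (211, 101), (212, 101), (213, 100), (214, 91), (215, 63), (216, 50), (217, 63), (218, 74)]
postcol [(190, 165, 165), (191, 165, 166), (192, 152, 152), (193, 95, 101), (194, 36, 40), (195, 19, 16), (196, 22, 20), (197, 24, 20), (198, 19, 16), (199, 16, 16), (200, 14, 15), (201, 11, 11), (202, 8, 10), (203, 8, 7), (204, 5, 5), (205, 20, 16), (206, 45, 42), (207, 65, 66), (208, 69, 69), (209, 69, 68), (210, 67, 67), (211, 60, 59), (212, 68, 61), (213, 88, 80), (214, 82, 73), (215, 56, 47), (216, 42, 35)]
[491.82047898 114.5444916   94.5085969 ] [ 3.08502298 -2.47303128 -3.60525668]
```

View pics/s11b.png

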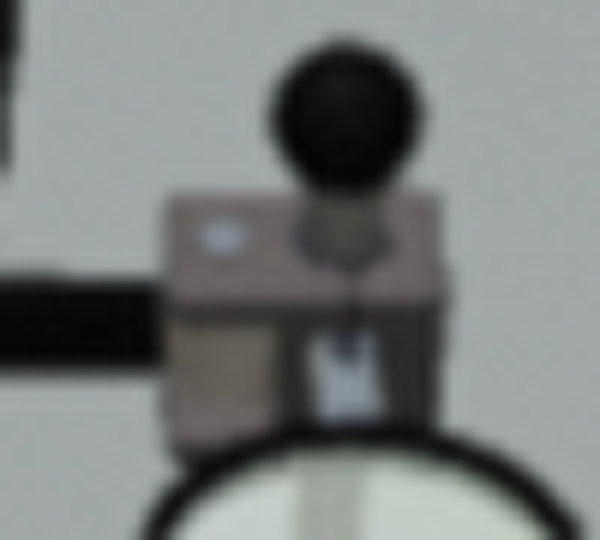

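Run:
```python
from h import *
a=(camera("side").astype(float)+camera("side"))/2; a=a.mean(2)
p=np.load("side_avg.npy").mean(2)
b=cv2.resize(cv2.imread("pics/s9.png"),(240,190),interpolation=cv2.INTER_AREA).astype(float).mean(2)
for c in range(269,279):
    print(c,"pre",b[207-110:215-110,c-180].astype(int),"lift1",p[207:216,c].astype(int),"now",a[207:216,c].astype(int))
```

```text
269 pre [152 151 148 149 150 150 150 149] lift1 [100  90  77  72  76  94 101  97  76] now [ 93  85  77  83  92 101 101  90  61]
270 pre [103  97  90  87  92  96  97  97] lift1 [79 71 62 57 63 81 99 97 76] now [76 66 61 61 73 93 99 89 62]
271 pre [71 67 61 52 55 65 69 69] lift1 [66 65 63 57 51 70 95 96 76] now [65 63 61 59 63 84 96 89 63]
272 pre [69 68 65 54 52 64 69 70] lift1 [67 67 67 62 49 65 92 94 77] now [66 67 66 64 64 82 97 88 61]
273 pre [70 71 67 56 55 66 72 72] lift1 [65 69 69 65 52 61 79 85 70] now [66 68 69 67 61 68 86 81 57]
274 pre [69 70 66 57 57 68 73 75] lift1 [67 69 69 63 53 58 72 76 60] now [65 69 70 66 58 59 75 71 47]
275 pre [ 87  90  87  83  90  99 101 103] lift1 [66 69 65 59 55 70 91 91 72] now [65 67 65 61 58 73 90 85 56]
276 pre [130 133 134 136 146 152 152 153] lift1 [74 74 64 60 65 79 98 98 77] now [ 73  71  63  58  70  92 100  90  59]
277 pre [162 162 163 165 167 169 169 169] lift1 [ 95  92  83  80  88  96 100  97  76] now [ 93  92  79  72  84  98 101  88  60]
278 pre [170 170 170 170 170 170 170 170] lift1 [103 100  97  97  99 100 101  95  76] now [101 100  98  95  97 101 100  88  61]
```

```bash
python3 - <<'E'
import numpy as np
r=57
def P(a): a=np.radians(a); return r*np.array([np.cos(a),np.sin(a)])/80
for a0 in (2.44,-17.56,-37.56,-52.56):
    for d in (5,10,15,20): print(d,(P(a0-d)-P(a0)).round(3),round(-d/45,3))
    print()
E
python3 -m creep '[[0,0,0,0,0,0,-1]]'
```

```text
5 [-0.    -0.062] -0.111
10 [-0.006 -0.124] -0.222
15 [-0.016 -0.185] -0.333
20 [-0.033 -0.245] -0.444

5 [-0.021 -0.058] -0.111
10 [-0.048 -0.115] -0.222
15 [-0.079 -0.168] -0.333
20 [-0.114 -0.219] -0.444

5 [-0.04  -0.048] -0.111
10 [-0.084 -0.091] -0.222
15 [-0.132 -0.131] -0.333
20 [-0.183 -0.167] -0.444

5 [-0.051 -0.036] -0.111
10 [-0.105 -0.067] -0.222
15 [-0.161 -0.093] -0.333
20 [-0.22  -0.114] -0.444

clock: 17.35
eef_pos: [491.8, 114.5, 94.6]
ee_rot: [0.0, 1.0, 0.021, 0.0]
force: [3.3, -3.1, -1.7]
width: 8.0
```

```bash
python3 -m creep '[[0,-0.06,0,0,0,-0.11,-1],[-0.006,-0.124,0,0,0,-0.22,-1],[-0.016,-0.185,0,0,0,-0.33,-1],[-0.033,-0.245,0,0,0,-0.44,-1],[-0.033,-0.245,0,0,0,-0.44,-1],[-0.033,-0.245,0,0,0,-0.44,-1]]'
python3 - <<'E'
from h import *
s=read_state(); p=s["ee_rot"]; print(s["joints"].round(3),s["eef_pos"], np.degrees(2*np.arctan2(p[2],p[1]))-90,s["force"],s["wrist_torque"],s["width"])
im=camera("side"); cv2.imwrite("pics/s12.png",cv2.resize(im[160:290,200:320],None,fx=4.5,fy=4.5,interpolation=cv2.INTER_CUBIC))
im=camera("top"); cv2.imwrite("pics/t12.png",cv2.resize(im[150:260,140:390],None,fx=3.2,fy=3.2,interpolation=cv2.INTER_CUBIC))
E
```

```text
clock: 17.95
eef_pos: [489.4, 94.7, 94.8]
ee_rot: [0.0, 0.989, -0.151, 0.0]
force: [3.3, -3.9, -2.2]
width: 8.1
[ 5.700e-02 -7.000e-03 -2.290e-01  1.349e+00 -1.000e-03 -2.781e+00] [489.38826403  94.72278873  94.75902996] -107.35122775095451 [ 3.31305678 -3.87836079 -2.17133967] [-0.64156176 -0.73264008  0.11755997] 8.052848404825797
```

View pics/s12.png

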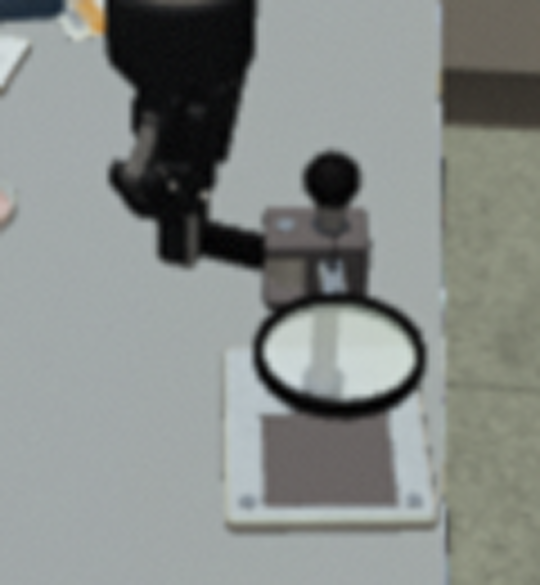

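View pics/t12.png

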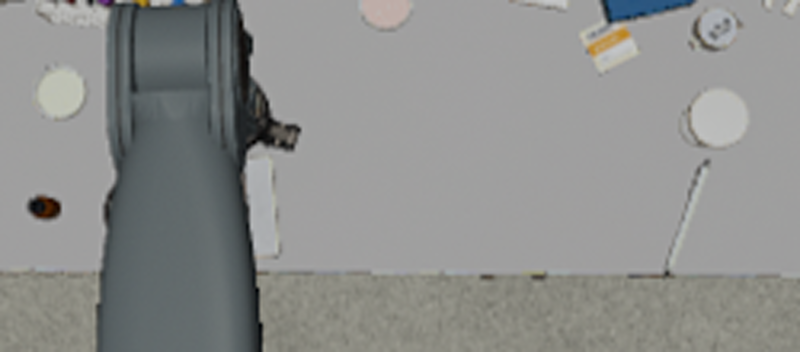

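```bash
python3 -m creep '[[-0.02,-0.058,0,0,0,-0.11,-1],[-0.048,-0.115,0,0,0,-0.22,-1],[-0.079,-0.168,0,0,0,-0.33,-1],[-0.114,-0.219,0,0,0,-0.44,-1],[-0.114,-0.219,0,0,0,-0.44,-1],[-0.114,-0.219,0,0,0,-0.44,-1]]'
python3 - <<'E'
from h import *
s=read_state(); p=s["ee_rot"]; print(s["joints"].round(3),s["eef_pos"], np.degrees(2*np.arctan2(p[2],p[1]))-90,s["force"],s["wrist_torque"],s["width"])
im=camera("side"); cv2.imwrite("pics/s13.png",cv2.resize(im[160:290,200:320],None,fx=4.5,fy=4.5,interpolation=cv2.INTER_CUBIC))
E
```

```text
clock: 18.65
eef_pos: [479.8, 77.0, 94.7]
ee_rot: [0.001, 0.948, -0.319, 0.0]
force: [2.4, -4.4, -0.6]
width: 7.9
[ 2.200e-02 -3.800e-02 -2.590e-01  1.350e+00 -2.000e-03 -2.471e+00] [479.82647702  76.97312944  94.70497002] -127.1489003978785 [ 2.42023642 -4.43843139 -0.59474685] [-0.99119087 -0.49718172  0.14730279] 7.911032617466604
```

View pics/s13.png

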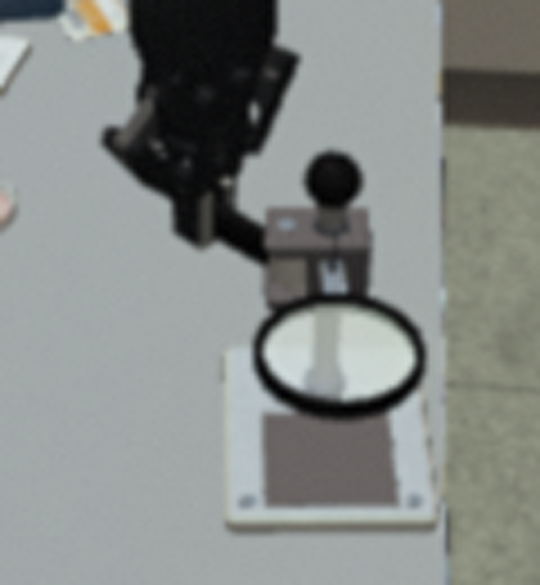

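```bash
python3 -m creep '[[-0.04,-0.048,0,0,0,-0.11,-1],[-0.084,-0.091,0,0,0,-0.22,-1],[-0.084,-0.091,0,0,0,-0.22,-1]]'
python3 - <<'E'
from h import *
s=read_state(); p=s["ee_rot"]; print(s["eef_pos"], np.degrees(2*np.arctan2(p[2],p[1]))-90,s["force"],s["wrist_torque"])
a=(camera("side").astype(float)+camera("side"))/2; a=a.mean(2)
for c in (262,264,267): print(c,[(r,int(v)) for r,v in zip(range(203,219),a[203:219,c-1:c+2].mean(1))])
for c in range(270,278): print(c,a[190:217,c].astype(int))
E
```

```text
clock: 19.0
eef_pos: [472.5, 69.6, 94.6]
ee_rot: [0.001, 0.917, -0.4, -0.0]
force: [2.1, -4.7, -1.5]
width: 7.8
[472.5205504   69.61307465  94.55938047] -137.103397575184 [ 2.14800265 -4.70355352 -1.50003999] [-0.97048382 -0.30124173  0.12431908]
262 [(203, 166), (204, 166), (205, 156), (206, 119), (207, 102), (208, 108), (209, 121), (210, 122), (211, 108), (212, 102), (213, 102), (214, 95), (215, 70), (216, 50), (217, 61), (218, 82)]
264 [(203, 167), (204, 167), (205, 155), (206, 119), (207, 103), (208, 113), (209, 133), (210, 131), (211, 111), (212, 102), (213, 101), (214, 94), (215, 69), (216, 52), (217, 66), (218, 89)]
267 [(203, 159), (204, 165), (205, 156), (206, 119), (207, 101), (208, 101), (209, 101), (210, 100), (211, 101), (212, 102), (213, 101), (214, 94), (215, 69), (216, 50), (217, 61), (218, 79)]
270 [165 166 167 164 142  80  31  14  13  12  10   7   8  16  43  75  86  90
  81  72  71  79  94 100  95  69  48]
271 [166 166 167 153 102  43  17  15  15  14  12  12   7   7  10  34  62  72
  67  61  56  60  80  96  94  70  47]
272 [166 167 165 143  71  21  18  20  18  14  13  13   9   5   6  22  50  66
  66  64  60  54  71  95  94  69  49]
273 [166 165 160 125  54  18  23  24  21  16  14  11  11   8   6  14  39  64
  68  68  66  61  69  92  90  68  47]
274 [165 166 157 119  50  19  21  22  20  17  13  13  12   7   5  12  39  65
  69  71  67  61  63  79  82  64  44]
275 [166 166 160 126  55  15  19  18  17  17  13  12  11   8   5  17  42  65
  66  67  65  64  72  88  87  64  46]
276 [166 167 165 143  68  19  15  16  18  15  13  12   9   8   7  21  47  65
  64  61  58  59  79  96  92  70  48]
277 [166 167 166 152  97  39  15  13  13  12   9  10   7   6  17  44  68  75
  72  69  63  77  94 100  95  71  49]
```

Run:
```python
import cv2,numpy as np
def cross(v,r0,lev):
    for i in range(len(v)-1):
        if v[i]>=lev>v[i+1]: return r0+i+(v[i]-lev)/(v[i]-v[i+1])
for n in ("s6","s7","s8","s9"):
    b=cv2.resize(cv2.imread(f"pics/{n}.png"),(240,190),interpolation=cv2.INTER_AREA).astype(float).mean(2)
    print(n,"balltop",cross(b[80:,94],190,95),"bot",[int(x) for x in b[204-110:208-110,94]],"back",cross(b[110:125,82:88].mean(1),220,135),"front",cross(b[121:130,82:88].mean(1),231,77), "base",[int(x) for x in b[270-110:280-110,92]], "ring",b[208-110:214-110,92:95].mean(1).astype(int))
```

```text
s6 balltop 191.92168674698794 bot [27, 54, 68, 71] back 223.64583333333334 front 233.15328467153284 base [32, 100, 169, 176, 140, 115, 129, 156, 166, 166] ring [67 60 51 60 68 69]
s7 balltop 191.90625 bot [26, 54, 66, 68] back 223.53934740882917 front 233.08114558472553 base [31, 97, 166, 172, 137, 111, 126, 154, 161, 162] ring [66 58 50 58 66 67]
s8 balltop 191.92307692307693 bot [27, 54, 68, 71] back 223.68233082706766 front 233.18588235294118 base [32, 101, 170, 176, 141, 115, 129, 158, 167, 167] ring [68 60 51 61 68 69]
s9 balltop 192.66336633663366 bot [16, 38, 63, 69] back 224.65576592082616 front 233.8148148148148 base [13, 47, 116, 173, 172, 133, 116, 141, 163, 168] ring [70 66 56 54 66 71]
```

```bash
python3 -m creep '[[-0.024,-0.02,0,0,0,-0.055,-1],[-0.048,-0.04,0,0,0,-0.11,-1],[-0.073,-0.058,0,0,0,-0.166,-1],[-0.099,-0.0755,0,0,0,-0.222,-1],[-0.099,-0.0755,0,0,0,-0.222,-1],[-0.099,-0.0755,0,0,0,-0.222,-1]]'
python3 - <<'E'
from h import *
s=read_state(); p=s["ee_rot"]; print(s["joints"].round(3),s["eef_pos"], np.degrees(2*np.arctan2(p[2],p[1]))-90,s["force"],s["wrist_torque"],s["width"])
im=camera("side"); cv2.imwrite("pics/s14.png",cv2.resize(im[160:290,200:320],None,fx=4.5,fy=4.5,interpolation=cv2.INTER_CUBIC))
E
```

```text
clock: 19.7
eef_pos: [464.3, 63.6, 94.4]
ee_rot: [0.002, 0.879, -0.477, -0.001]
force: [0.6, -6.3, 0.5]
width: 8.3
[-6.000e-03 -8.100e-02 -3.010e-01  1.354e+00 -2.000e-03 -2.152e+00] [464.25613129  63.60523708  94.38219974] -147.01481712667643 [ 0.63702566 -6.30995847  0.47180597] [-1.04564064 -0.16739121  0.09192723] 8.299241119688963
```

View pics/s14.png

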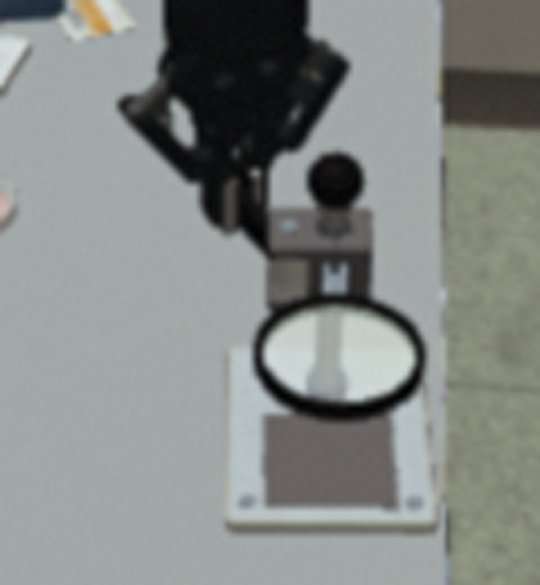

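```bash
python3 -m creep '[[-0.024,-0.026,0,0,0,-0.055,-1],[-0.048,-0.041,0,0,0,-0.11,-1],[-0.048,-0.041,0,0,0,-0.11,-1],[-0.048,-0.041,0,0,0,-0.11,-1]]'
python3 - <<'E'
from h import *
s=read_state(); p=s["ee_rot"]; print(s["joints"].round(3),s["eef_pos"], np.degrees(2*np.arctan2(p[2],p[1]))-90,s["force"],s["wrist_torque"],s["width"])
E
python3 -m creep '[[-0.027,-0.013,0,0,0,-0.055,-1],[-0.056,-0.026,0,0,0,-0.11,-1],[-0.056,-0.026,0,0,0,-0.11,-1],[-0.056,-0.026,0,0,0,-0.11,-1]]'
python3 - <<'E'
from h import *
s=read_state(); p=s["ee_rot"]; print(s["joints"].round(3),s["eef_pos"], np.degrees(2*np.arctan2(p[2],p[1]))-90,s["force"],s["wrist_torque"],s["width"])
im=camera("side"); cv2.imwrite("pics/s15.png",cv2.resize(im[160:290,200:320],None,fx=4.5,fy=4.5,interpolation=cv2.INTER_CUBIC))
im=camera("top"); cv2.imwrite("pics/t15.png",cv2.resize(im[150:260,140:390],None,fx=3.2,fy=3.2,interpolation=cv2.INTER_CUBIC))
im=camera("wrist"); cv2.imwrite("pics/w15.png",im)
E
```

```text
clock: 20.15
eef_pos: [459.9, 61.0, 94.0]
ee_rot: [0.001, 0.858, -0.514, -0.002]
force: [-3.3, -3.3, -1.0]
width: 7.8
[-0.013 -0.092 -0.312  1.355 -0.    -2.074] [459.87501649  60.9868003   94.00504504] -151.90032135846354 [-3.28629052 -3.3139621  -0.96463311] [-0.7134919   0.38666876  0.28220706] 7.788758819099584
clock: 20.55
eef_pos: [455.5, 59.8, 93.9]
ee_rot: [0.0, 0.835, -0.551, -0.002]
force: [-4.3, 0.7, -0.7]
width: 8.0
[-0.017 -0.105 -0.324  1.356  0.002 -1.992] [455.4522218   59.79422371  93.94067271] -156.8278782912243 [-4.26191567  0.70353742 -0.66458977] [0.02974793 0.82767003 0.33821081] 8.003520534916591
```

View pics/s15.png

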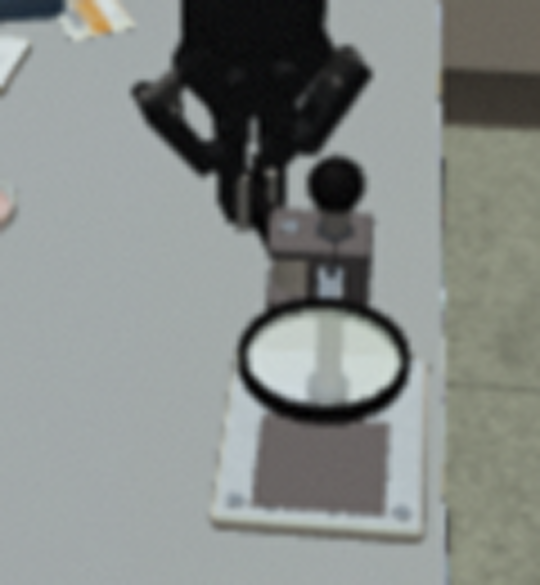

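View pics/t15.png

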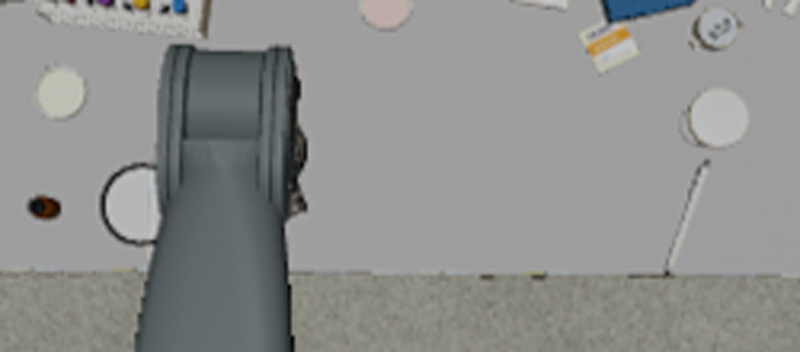

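View pics/w15.png

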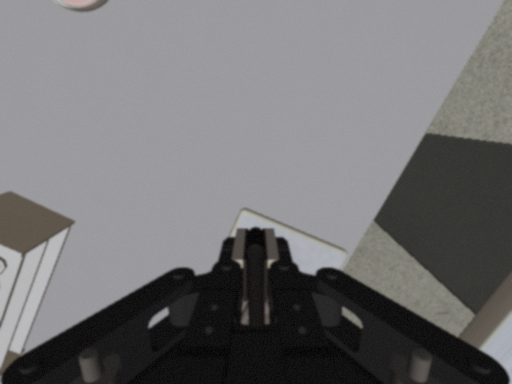

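Run:
```python
from h import *
K=calibration("wrist")
a=atz(K,243,208,15);b=atz(K,346,250,15);c=atz(K,233,236,15)
print(a,b,c,np.linalg.norm(a-b),np.degrees(np.arctan2(*(a-b)[[1,0]])))
f=lambda u,v,z:atz("side",200+u/4.5,160+v/4.5,z)
L=f(213,519,9);R=f(424,532,9); print(L,R,np.linalg.norm(L-R),np.degrees(np.arctan2(*(L-R)[[1,0]])))
# same for s14
L=f(228,521,9);R=f(437,521,9); print(L,R,np.linalg.norm(L-R),np.degrees(np.arctan2(*(L-R)[[1,0]])))
```

```text
[463.18869128  72.25859619  15.        ] [360.00722664  73.09597347  15.        ] [461.21480727 100.78390147  15.        ] 103.18486247661914 -0.46497819170647453
[461.41230126 204.11854198   9.        ] [353.23337196 203.63312018   9.        ] 108.18001839800405 0.2570965896337875
[453.61451658 204.8288812    9.        ] [346.56757234 195.41349446   9.        ] 107.4602148575397 5.026553716366757
```

```bash
python3 -m creep '[[-0.023,-0.01,0,0,0,-0.045,-1],[-0.046,-0.02,0,0,0,-0.09,-1],[-0.046,-0.02,0,0,0,-0.09,-1],[-0.046,-0.02,0,0,0,-0.09,-1]]'
python3 - <<'E'
from h import *
s=read_state(); p=s["ee_rot"]; print(s["joints"].round(3),s["eef_pos"], np.degrees(2*np.arctan2(p[2],p[1]))-90,s["force"],s["wrist_torque"],s["width"])
ims=(camera("side").astype(float)+camera("side"))/2; np.save("side_end.npy",ims)
im=ims.astype(np.uint8)
cv2.imwrite("pics/s16.png",cv2.resize(im[160:290,200:320],None,fx=4.5,fy=4.5,interpolation=cv2.INTER_CUBIC))
cv2.imwrite("pics/s16b.png",cv2.resize(im[190:235,245:295],None,fx=12,fy=12,interpolation=cv2.INTER_CUBIC))
K=calibration("wrist"); im=camera("wrist"); cv2.imwrite("pics/w16.png",cv2.resize(im[190:300,200:380],None,fx=4,fy=4))
import pickle; pickle.dump(K,open("kw.pkl","wb"))
E
```

```text
clock: 21.1
eef_pos: [452.9, 57.7, 94.1]
ee_rot: [0.0, 0.814, -0.58, -0.001]
force: [-3.3, 2.6, -2.5]
width: 7.9
[-2.100e-02 -1.150e-01 -3.330e-01  1.355e+00  1.000e-03 -1.924e+00] [452.86471909  57.70115906  94.103753  ] -160.94390259772933 [-3.30834727  2.6060309  -2.45406504] [0.31869482 0.62700044 0.30612293] 7.943111159261317
```

View pics/s16.png

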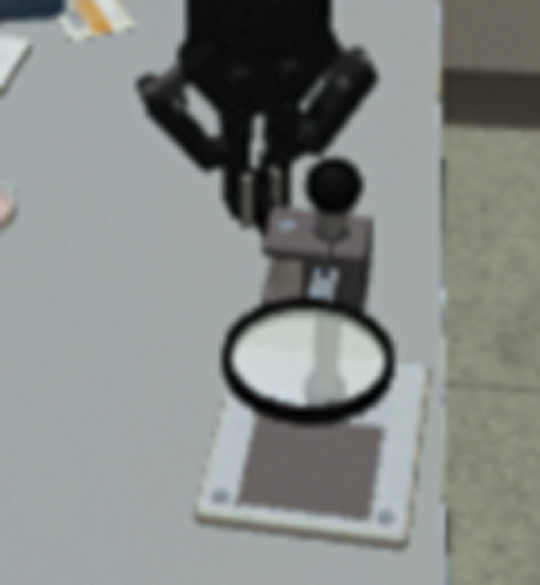

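View pics/s16b.png

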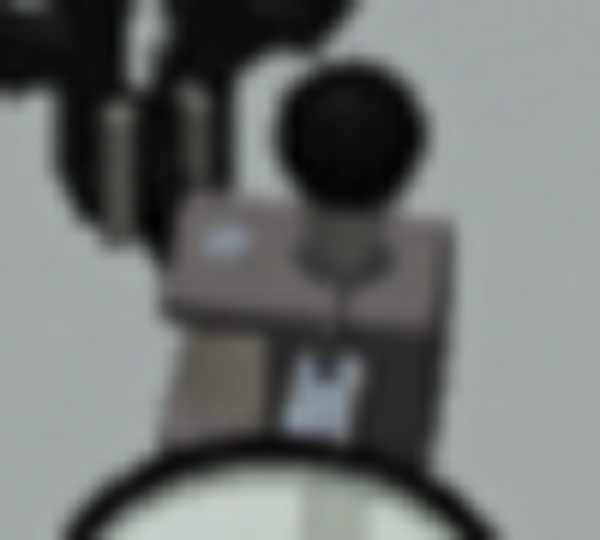

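View pics/w16.png

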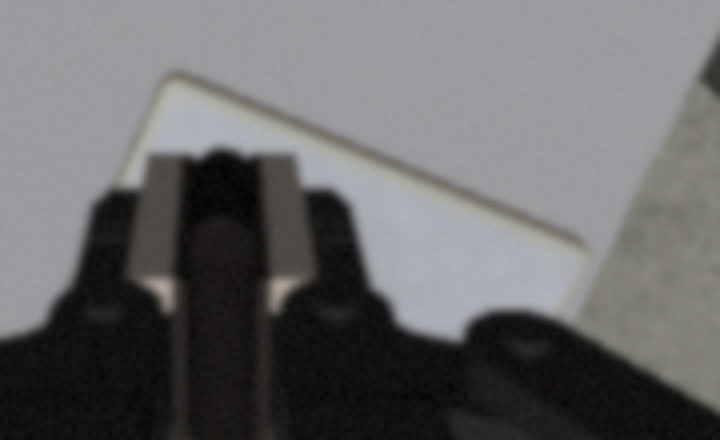

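Run:
```python
from h import *
import pickle
K=pickle.load(open("kw.pkl","rb"))
f=lambda u,v:atz(K,200+u/4,190+v/4,15)
a=f(172,76);b=f(586,248); # outer lip corners
print(a,b,np.linalg.norm(a-b)); ang=np.degrees(np.arctan2(*(a-b)[[1,0]])); print("stand -y dir",ang,"rel lever", -160.944+90-(ang+90))
g=lambda u,v,z:atz("side",200+u/4.5,160+v/4.5,z)
L=g(199,515,9);R=g(405,538,9); print(L,R,np.linalg.norm(L-R),np.degrees(np.arctan2(*(L-R)[[1,0]])))
# edge line by subpixel side: left side edge & right side edge
l1=g(222,395,15);l2=g(200,512,15);r1=g(431,368,15);r2=g(408,532,15)
for p,q in((l1,l2),(r1,r2)): print(p,q,np.degrees(np.arctan2(*(q-p)[[1,0]])))
```

```text
[460.94406525  70.55109267  15.        ] [357.10265362  79.52364793  15.        ] 104.22833355898338
stand -y dir -4.938452142895714 rel lever -156.00554785710426
[468.85274676 201.97107054   9.        ] [362.87865524 208.60159309   9.        ] 106.1813161654256 -3.5801806230408513
[464.53207185 117.35846594  15.        ] [467.95572141 205.57191047  15.        ] 87.7774105907699
[349.75627082  84.84665057  15.        ] [361.70246818 210.0490915   15.        ] 84.54962041840885
```

```bash
python3 -m creep '[[0,0,0,0,0,0,-1],[0,0,0,0,0,0,-1],[0,0,0,0,0,0,-1],[0,0,0,0,0,0,-1],[0,0,0,0,0,0,-1],[0,0,0,0,0,0,-1],[0,0,0,0,0,0,-1],[0,0,0,0,0,0,-1]]'
python3 - <<'E'
from h import *
s=read_state(); p=s["ee_rot"]; print(s["eef_pos"], np.degrees(2*np.arctan2(p[2],p[1]))-90,s["force"],s["wrist_torque"],s["width"])
a=camera("side"); b=np.load("side_end.npy")
d=np.abs(a-b).mean(2)[150:290,200:320]; print(d.max(),d.mean())
cv2.imwrite("pics/s17.png",a)
t=camera("top"); t0=cv2.imread("pics/top0.png")
for n,(x0,y0,x1,y1) in dict(dish=(148,168,170,192),bottle=(145,207,162,222),cup=(350,175,378,197),pen=(343,197,364,238)).items():
    print(n,np.abs(t[y0:y1,x0:x1].astype(float)-t0[y0:y1,x0:x1]).mean().round(1))
E
```

```text
clock: 22.05
eef_pos: [453.2, 56.9, 94.3]
ee_rot: [0.001, 0.814, -0.581, -0.0]
force: [-2.2, 2.1, -5.2]
width: 8.1
[453.21058578  56.89852799  94.33954522] -161.02055638980684 [-2.22543138  2.05544229 -5.24487606] [0.34831135 0.36623836 0.19855726] 8.097321790546449
55.833333333333336 1.8601884920634921
dish 4.0
bottle 3.7
cup 4.1
pen 4.0
```

View pics/s17.png

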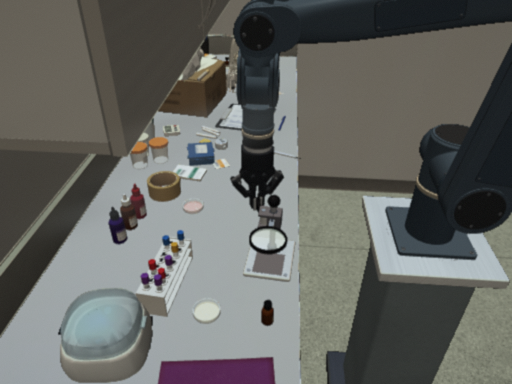

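```bash
python3 -m creep '[[0,0,-0.01,0,0,0,-1],[0,0,-0.01,0,0,0,-1],[0,0,-0.01,0,0,0,-1],[0,0,-0.01,0,0,0,-1]]'
python3 - <<'E'
from h import *
s=read_state(); p=s["ee_rot"]; yaw=np.degrees(2*np.arctan2(p[2],p[1]))-90
K=calibration("wrist"); w=camera("wrist")
F=[];
for i in range(3):
    a=camera("side"); q=read_state(); F.append(np.r_[q["force"],q["wrist_torque"],q["eef_pos"]])
print(yaw,np.mean(F,0).round(2))
cv2.imwrite("pics/s18b.png",cv2.resize(a[190:280,235:305],None,fx=6.5,fy=6.5,interpolation=cv2.INTER_CUBIC))
cv2.imwrite("pics/w18.png",cv2.resize(w[190:300,200:380],None,fx=4,fy=4))
f=lambda u,v:atz(K,200+u/4,190+v/4,15)
import pickle; pickle.dump(K,open("kw2.pkl","wb"))
E
```

```text
clock: 22.55
eef_pos: [453.3, 56.9, 94.1]
ee_rot: [0.0, 0.814, -0.581, -0.0]
force: [-4.2, 1.4, -0.7]
width: 7.9
-161.01196575689008 [-4.3500e+00  8.3000e-01 -7.8000e-01  2.2000e-01  7.9000e-01  2.8000e-01
  4.5337e+02  5.6930e+01  9.4110e+01]
```

View pics/s18b.png

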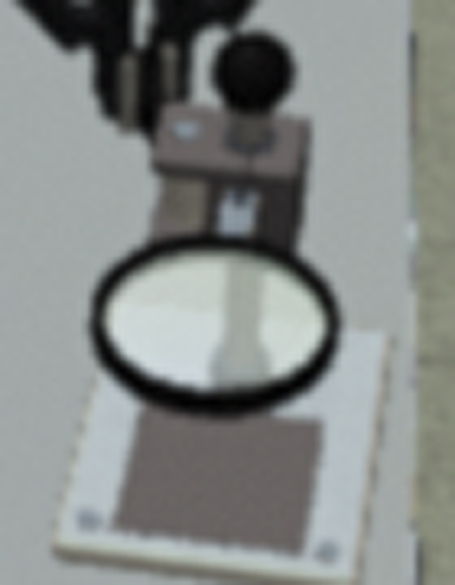

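View pics/w18.png

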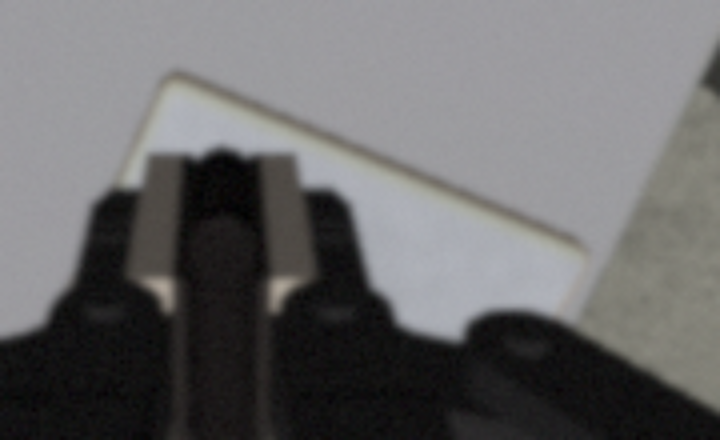

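```bash
python3 -c "
from plant import *; print(sign_off())"
```

```text
the job is handed in; nothing more can be done
None
```

The magnifier is standing on its base, the lens holder is clamped with its top edge about level with the dark ring, and the lever is still gripped. I handed the job in at about 22.7 s of the 58 s allowed.

**What I did**
- **Standing it up:** I gripped the ball, swung the stand up over its rear edge, let go, and it settled flat on its feet.
- **Lifting:** I gripped the lever about 57 mm from its pin and raised the holder by about 60 to 61 mm at the tool.
- **Closing:** I swung the lever clockwise until the whole stand began to turn with it, then pressed about 4 degrees further.

**Last checks**
- **Lever:** it sits at about -156 to -157 degrees relative to the stand, against -155 nominal closed. The angle did not change when pressed further, which fits it being at its stop. A small closing torque of about 0.28 N m remains.
- **Height:** I compared the side camera's edges before and after the lift, which gave 59.6 to 60.9 mm just before the clamp tightened. A rougher corner check after closing showed the same height to within about 0.2 mm. Reading the ring directly in the image was less certain, and those readings ran from about 2 mm low to 1 mm high.
- **Grip:** the fingers still hold the lever at about 8 mm opening, with 1 to 4 N on the tool.
- **Other items:** the dish, bottle, cup and pen show no change from the first top picture.

**What differed from plan**
- **Base slid:** the rear edge ended about 35 mm from where it started after standing up.
- **Stand turned:** it yawed about 9 degrees when the lever reached its stop.
- **Final hold:** during one hold the tool was pulling up on the clamped stand by about 5 N, so I lowered it 0.8 mm and the force eased to about 1 N.

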